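# Load glass tiles into a hinged screen-printing press, latch the screen and check the gap

## Robot

A 6-joint arm with a two-finger parallel gripper is mounted at the origin on the work surface. World frame = base frame: x ahead of the robot, y to its left, z up, the work surface at z = 0. Lengths are in m, angles in rad, forces in N, time in s.
With the tool pointing down it reaches from about 0.3 to 0.775 m from the base axis. Payload 14.6 kg.
Tool frame: the origin (TCP) lies at the very end of the fingers, on their centre line; the grasp point (between the pads) lies 19 mm behind it; z points along the fingers, y is the line along which they close (so a half turn about z gives the same grasp; the last joint's range is limited). The gripper opens to 85 mm and grips with 20 to 120 N. Pads are 22 mm wide; open, the fingers measure 114 mm over their backs; the gripper's body (76 mm by 85 mm) begins 54 mm behind the grasp point. The pads swing forward as they close: fully open they stand 13 mm farther back than shut.
Start: joints at [-1.178, 0.3, 1.521, -0, 1.321, -0.067], TCP at [0.244, -0.493, 0.231] pointing down, gripper open.
Joint ranges: [-3.03, 3.03], [-0.79, 2.21], [0.23, 2.52], [-1.04, 4.18], [0, 3.07], [-2.55, 2.55]. Speed limits (rad/s): [2.22, 2.22, 2.57, 3.14, 3.14, 3.14].

## Interface

Orientations are given as [roll, pitch, yaw] about the fixed x, y, z axes, in that order (R = Rz(yaw) Ry(pitch) Rx(roll)).
In Python, from station import ctrl gives the robot as it stands. The module is installed in compiled form; this text tells all that it offers.
- The arm moves only by the tool carry_out, never from a script. Its argument "series" is one flat list of numbers, 7 for each row, row after row: the turn, a rotation vector about the tool's x, y, z normalised to -1 to 1, where 1 is 2 pi rad, then the shift along the tool's x, y, z normalised to -1 to 1, where 1 is 400 mm, then the closure, from 0 (fully open) to 1 (shut). A call has 1 to 8 rows; each row is the pose to reach, as a shift and turn from the pose commanded when the call began, along the tool's axes at that moment, turning the shorter way round; what a row does not reach only later rows make up. A row lasts 1/12 s, in which the tool goes at most 41.7 mm and 7.16 degrees, less where a joint would pass 70% of its speed; a pose out of reach is approached as far as the arm can. A call with a number of a shift or a turn outside -1 to 1 is refused whole. A call with a gripper value outside its range is refused whole. The fingers move at their own pace and stop on an object; the grip force is fixed at half the most. Time passes only in rows, so rows that repeat a pose let the fingers close. It gives the time, the measured TCP pose, the force, the opening and the grip force at its end, in the units of the state.
- ctrl.get_obs(): the state, without advancing time (a new reading comes with each control period).
- ctrl.snapshot(name): name is "scene" or "top"; returns (picture, depth): 480x640x3 uint8, blue, green, red; 480x640 float32, m along the optical axis (not along the pixel's ray), 0 where there is no reading.
- ctrl.camera_params(name): a dict with "vfov" (degrees; the focal length in pixels is half the picture's height over the tangent of half this angle, whatever the lens; pixels are square), "cx", "cy" (the principal point, pixels), "R" (3x3) and "t" (3): a world point X has camera coordinates R X + t. Camera axes: x right, y down, z forward; pixel columns grow to the right and rows downward; lengths in m; the calibration is good to about 2 mm. A picture is of the moment at which its call begins. camera_params takes no time and is no camera call.
- ctrl.hand_in(): hands the job in; it is judged then, once.
The state is a dict: "time_s": time; "q": joint angles; "qd": joint speeds; "tau": joint torques, N m; "position": TCP position; "eef_rot": TCP orientation; "wrist_force": force on the tool from outside, world axes, zero at the start; "ft_torque": the same for the moment, N m; "finger_gap": finger opening in m; "finger_force": force on a finger pad.
Only numpy, scipy, OpenCV 4.12 (cv2) and the standard library are available. Lean on these libraries where they do the work, as an engineer would, in place of code of your own. Each camera call takes 0.05 s, during which the arm holds its last target. There are 200 camera calls.

## Task

Make the press ready for printing: lay every glass tile from the grey board flat in a nest of its own on the press bed, lower the screen gently all the way down, then turn both turnbuttons square over its free rail. With the screen latched, check the gap: slide the gauge's blade in along the bed, straight under the middle of the free rail up to its red line, pause a moment, then draw it out and lay it flat back in its tray. Leave the jars and the brush alone.

Things in the scene. Friction and masses are not known exactly. Their poses are not given: they have to be found in the camera images.
- press: Hinged screen-printing press, fixed to the bench: plywood baseboard 260 (x) x 370 (y) x 18 mm, its top is the bed. Origin: centre of its underside; +y is the hinge side; the gauge goes in from the -y side. Two round posts, 22 mm across and 33 mm high, stand on the bed at x = -78 and +78, y = -87 mm under the turnbuttons; from y = -65 to -185 mm the bed is otherwise clear.
- screen (a joint): Screen angle, rad: 0 = fully down (stop), 1.95 = open past upright. Stiff hinge: stays where left, 3 to 6 N at the free rail moves it. Aluminium frame 200 mm (along the hinge) x 230 mm, rails 25 mm wide, 20 mm high, rigid see-through yellow stencil on its underside. Its free rail, on the press's -y side when down, opens up and over to +y. Down, its underside is 12 mm above the bed.
- screen_hinge (a point): Point on the hinge line, mid-length of the hinge, level with the lowered frame's underside (30 mm above the bench). The hinge line runs along the press's x.
- screen_rail (a point): Middle of the upper face of the free rail; moves with the screen. 217.5 mm from the hinge line, 20 mm above the frame's underside; the rail's outer edge is 12.5 mm farther from the hinge. Site axes: z out of the upper face, -y from the hinge to the free rail, x along the rail.
- nest0 (a point): Tile nest 0: its centre at bed height (18 mm above the bench); axes as the press. Takes any one tile, flat, 60 mm side along x, with 3 mm play all round between black stops 6 mm high: bars at both x ends and 5 mm pins along the long sides at x = -24 and +24 mm, so the middle of the long sides is open for fingers. Pitch 72 mm in x, 90 mm in y.
- nest1 (a point): Tile nest 1: its centre at bed height (18 mm above the bench); axes as the press. Takes any one tile, flat, 60 mm side along x, with 3 mm play all round between black stops 6 mm high: bars at both x ends and 5 mm pins along the long sides at x = -24 and +24 mm, so the middle of the long sides is open for fingers. Pitch 72 mm in x, 90 mm in y.
- nest2 (a point): Tile nest 2: its centre at bed height (18 mm above the bench); axes as the press. Takes any one tile, flat, 60 mm side along x, with 3 mm play all round between black stops 6 mm high: bars at both x ends and 5 mm pins along the long sides at x = -24 and +24 mm, so the middle of the long sides is open for fingers. Pitch 72 mm in x, 90 mm in y.
- nest3 (a point): Tile nest 3: its centre at bed height (18 mm above the bench); axes as the press. Takes any one tile, flat, 60 mm side along x, with 3 mm play all round between black stops 6 mm high: bars at both x ends and 5 mm pins along the long sides at x = -24 and +24 mm, so the middle of the long sides is open for fingers. Pitch 72 mm in x, 90 mm in y.
- button_near (a joint): Turnbutton at the press's -x end of the free rail. Rad: 0 = open, brass nose pointing along the press's -x, clear of the frame; grows as the nose turns clockwise (seen from above) to the hinge side and over the rail; 1.57 = square across the rail, stop at 1.62; over the rail from 1.3. Stays where left (friction 0.04 N m). It blocks the screen: turn it over only when the screen is down.
- button_near_grip (a point): On that turnbutton's upright pivot axis, 81 mm above the bench: where to grip its red wing, 10 mm thick, 36 mm long, 30 mm tall, centred on the axis and lying along the nose. This point is 8 mm below the wing's top and 22 mm above the brass bar (14 mm wide, 8 mm thick, nose 40 mm long from the axis). The point's x axis lies along the wing.
- button_far (a joint): Turnbutton at the press's +x end of the free rail. Rad: 0 = open, brass nose pointing along the press's +x, clear of the frame; grows as the nose turns anticlockwise (seen from above) to the hinge side and over the rail; 1.57 = square across the rail, stop at 1.62; over the rail from 1.3. Stays where left (friction 0.04 N m). It blocks the screen: turn it over only when the screen is down.
- button_far_grip (a point): On that turnbutton's upright pivot axis, 81 mm above the bench: where to grip its red wing, 10 mm thick, 36 mm long, 30 mm tall, centred on the axis and lying along the nose. This point is 8 mm below the wing's top and 22 mm above the brass bar (14 mm wide, 8 mm thick, nose 40 mm long from the axis). The point's x axis lies along the wing.
- gap (a point): Mouth of the gap to be checked: on the bed right under the outer edge of the lowered free rail, mid-length. Axes as the press: +y leads in under the rail. The gap is 12 mm high (bed to frame).
- tile0: Loose pale turquoise glass tile, 60 (x) x 40 (y) x 8 mm, 48 g; origin: centre of its underside, z up. It waits flat on a fixed grey board, 190 x 200 x 6 mm, the tiles about 100 mm apart. Absent in some runs.
- tile1: Loose green glass tile, 60 (x) x 40 (y) x 8 mm, 48 g; origin: centre of its underside, z up. It waits flat on a fixed grey board, 190 x 200 x 6 mm, the tiles about 100 mm apart. Absent in some runs.
- tile2: Loose amber glass tile, 60 (x) x 40 (y) x 8 mm, 48 g; origin: centre of its underside, z up. It waits flat on a fixed grey board, 190 x 200 x 6 mm, the tiles about 100 mm apart. Absent in some runs.
- tile3: Loose blue glass tile, 60 (x) x 40 (y) x 8 mm, 48 g; origin: centre of its underside, z up. It waits flat on a fixed grey board, 190 x 200 x 6 mm, the tiles about 100 mm apart. Absent in some runs.
- gauge: Loose gap gauge, 120 g: steel blade 110 (x) x 20 x 8 mm, flat underneath, and on its rear end an upright black handle 40 (x) x 14 mm, top 48 mm above the underside. Origin: underside, below the middle of the handle; blade from x = -20 mm to its tip at +90 mm. A red line round the blade at x = +60 mm, 30 mm behind the tip, marks how far it goes under the rail.
- gauge_tip (a point): Blade tip, at the underside (x = 90 mm on the gauge).
- gauge_mid (a point): Middle of the blade's length (x = 35 mm on the gauge), at the underside.
- gauge_tray_in (a point): Centre of the inner floor of the gauge's fixed grey tray: inside 142 (x) x 48 mm, walls 10 mm high outside, floor 4 mm thick. The gauge lies in it lengthwise along x. z up.
- black_jar: Jar of black paint with red label, 72 mm across, 105 mm tall; bystander. Origin: centre of underside.
- white_jar: White jar with steel lid, 76 mm across, 100 mm tall; bystander. Origin: centre of underside.
- brush: Paint brush lying on the bench, 180 mm long, bristles to its +x; bystander.
Not all that is in view belongs to the job. What is shaped like the tile0 but pink is not meant.

How it is judged:
On the way, in this order (a step that is already met when the one before it is completed fails the run):
1. every tile lies flat in a nest, let go (((horizontal distance between tile0 and nest0 below 0.006 m and z of tile0 in the frame of nest0 between -0.003 and 0.003 m) or (horizontal distance between tile0 and nest1 below 0.006 m and z of tile0 in the frame of nest1 between -0.003 and 0.003 m) or (horizontal distance between tile0 and nest2 below 0.006 m and z of tile0 in the frame of nest2 between -0.003 and 0.003 m) or (horizontal distance between tile0 and nest3 below 0.006 m and z of tile0 in the frame of nest3 between -0.003 and 0.003 m)) and angle between the x axis of each of tile0, tile1, tile2, tile3 and the x axis of press, either way round below 0.15 rad and angle between each of tile0, tile1, tile2, tile3's own z axis and vertical below 0.08 rad and ((horizontal distance between tile1 and nest0 below 0.006 m and z of tile1 in the frame of nest0 between -0.003 and 0.003 m) or (horizontal distance between tile1 and nest1 below 0.006 m and z of tile1 in the frame of nest1 between -0.003 and 0.003 m) or (horizontal distance between tile1 and nest2 below 0.006 m and z of tile1 in the frame of nest2 between -0.003 and 0.003 m) or (horizontal distance between tile1 and nest3 below 0.006 m and z of tile1 in the frame of nest3 between -0.003 and 0.003 m)) and ((horizontal distance between tile2 and nest0 below 0.006 m and z of tile2 in the frame of nest0 between -0.003 and 0.003 m) or (horizontal distance between tile2 and nest1 below 0.006 m and z of tile2 in the frame of nest1 between -0.003 and 0.003 m) or (horizontal distance between tile2 and nest2 below 0.006 m and z of tile2 in the frame of nest2 between -0.003 and 0.003 m) or (horizontal distance between tile2 and nest3 below 0.006 m and z of tile2 in the frame of nest3 between -0.003 and 0.003 m)) and ((horizontal distance between tile3 and nest0 below 0.006 m and z of tile3 in the frame of nest0 between -0.003 and 0.003 m) or (horizontal distance between tile3 and nest1 below 0.006 m and z of tile3 in the frame of nest1 between -0.003 and 0.003 m) or (horizontal distance between tile3 and nest2 below 0.006 m and z of tile3 in the frame of nest2 between -0.003 and 0.003 m) or (horizontal distance between tile3 and nest3 below 0.006 m and z of tile3 in the frame of nest3 between -0.003 and 0.003 m)) and contact force between the fingers and tile0 below 0.1 N and contact force between the fingers and tile1 below 0.1 N and contact force between the fingers and tile2 below 0.1 N and contact force between the fingers and tile3 below 0.1 N), for 0.2 s.
2. the screen is all the way down (value of joint screen below 0.03 rad), for 0.2 s.
3. both turnbuttons are turned over the rail of the lowered screen (value of joint screen below 0.03 rad and value of joint each of button_near, button_far above 1.3 rad), for 0.2 s.
4. the gauge's blade is under the middle of the latched rail up to its red line (all of step 3 and y of gauge_tip in the frame of gap between 0.023 and 0.037 m and x of gauge_tip in the frame of gap between -0.04 and 0.04 m and z of gauge_tip in the frame of gap between -0.003 and 0.007 m and angle between the x axis of gauge and the y axis of press, either way round below 0.15 rad), for 0.3 s.
At the end, for the whole second after the job is handed in: Each tile flat in its own nest (6 mm, 0.15 rad); screen down (under 0.03 rad); both turnbuttons past 1.3 rad; the gauge, having been 0.3 s under the rail to its red line (7 mm; 40 mm sideways; 0.15 rad), lies flat and still in its tray (all of step 3 and ((horizontal distance between tile0 and nest0 below 0.006 m and z of tile0 in the frame of nest0 between -0.003 and 0.003 m) or (horizontal distance between tile0 and nest1 below 0.006 m and z of tile0 in the frame of nest1 between -0.003 and 0.003 m) or (horizontal distance between tile0 and nest2 below 0.006 m and z of tile0 in the frame of nest2 between -0.003 and 0.003 m) or (horizontal distance between tile0 and nest3 below 0.006 m and z of tile0 in the frame of nest3 between -0.003 and 0.003 m)) and angle between the x axis of each of tile0, tile1, tile2, tile3 and the x axis of press, either way round below 0.15 rad and angle between each of tile0, tile1, tile2, tile3, gauge's own z axis and vertical below 0.08 rad and ((horizontal distance between tile1 and nest0 below 0.006 m and z of tile1 in the frame of nest0 between -0.003 and 0.003 m) or (horizontal distance between tile1 and nest1 below 0.006 m and z of tile1 in the frame of nest1 between -0.003 and 0.003 m) or (horizontal distance between tile1 and nest2 below 0.006 m and z of tile1 in the frame of nest2 between -0.003 and 0.003 m) or (horizontal distance between tile1 and nest3 below 0.006 m and z of tile1 in the frame of nest3 between -0.003 and 0.003 m)) and ((horizontal distance between tile2 and nest0 below 0.006 m and z of tile2 in the frame of nest0 between -0.003 and 0.003 m) or (horizontal distance between tile2 and nest1 below 0.006 m and z of tile2 in the frame of nest1 between -0.003 and 0.003 m) or (horizontal distance between tile2 and nest2 below 0.006 m and z of tile2 in the frame of nest2 between -0.003 and 0.003 m) or (horizontal distance between tile2 and nest3 below 0.006 m and z of tile2 in the frame of nest3 between -0.003 and 0.003 m)) and ((horizontal distance between tile3 and nest0 below 0.006 m and z of tile3 in the frame of nest0 between -0.003 and 0.003 m) or (horizontal distance between tile3 and nest1 below 0.006 m and z of tile3 in the frame of nest1 between -0.003 and 0.003 m) or (horizontal distance between tile3 and nest2 below 0.006 m and z of tile3 in the frame of nest2 between -0.003 and 0.003 m) or (horizontal distance between tile3 and nest3 below 0.006 m and z of tile3 in the frame of nest3 between -0.003 and 0.003 m)) and x of gauge_mid in the frame of gauge_tray_in between -0.024 and 0.024 m and y of gauge_mid in the frame of gauge_tray_in between -0.019 and 0.019 m and z of gauge in the frame of gauge_tray_in below 0.004 m and linear speed of gauge below 0.02 m/s); the robot touches nothing.
It fails at once if a jar or the brush is pushed more than 30 mm or a jar is tipped over (distance of any of black_jar, white_jar, brush from where it was at the start of the episode above 0.03 m or angle between any of black_jar, white_jar's own z axis and vertical above 0.5 rad).
It fails at once if the screen is slammed down (faster than 2.5 rad/s) (velocity of joint screen below -2.5 rad/s).
Of tile0, tile1, tile2, tile3 only 3 to 4 are there at a start; the rules pass over those that are not, and their reading is None.
At some moment in a run one of tile0, tile1, tile2, tile3, gauge may be knocked a few centimetres aside while the robot is not near it.
Once in a run the grip may slacken for a moment while it holds something.
It also fails if it takes over 192 s, if anything falls off the work surface, if the arm or the gripper's body presses on something with over 40 N, if the wrist force passes 120 N, or if a joint passes its speed limit or range.

## Working session

There is one attempt and no reset: what is moved stays moved. The work goes in short steps, Python scripts to look and compute and a tool call to move; the robot and the scene stay as the last step left them, time stands still between calls to the robot, and variables do not carry over. Pictures are saved under pics/ and viewed, at most 15 in all, crops included, and the job is handed in when it is done.

Besides the shell and the picture viewer there is one more tool, called after "Emit:" as name(argument=value, ...) on one line, values as JSON. carry_out: Moves the arm, as the interface text tells. Scaled input: -1 to 1 covers 400 mm each way for a shift and 2 pi rad each way for a turn. Its arguments: {"type":"object","properties":{"series":{"type":"array","items":{"type":"number","minimum":-1,"maximum":1}}},"required":["series"]}

```bash
mkdir -p pics; python3 - <<'E'
from station import ctrl
import cv2,numpy as np
np.set_printoptions(precision=4,suppress=True)
for n in("scene","top"):
    p=ctrl.camera_params(n);print(n,p)
    im,d=ctrl.snapshot(n);cv2.imwrite(f"pics/{n}0.png",im);np.save(f"{n}_d0.npy",d);print((d==0).mean())
print(ctrl.get_obs())
E
```

```text
scene {'vfov': 46.49612934687237, 'cx': 321.22822672511506, 'cy': 235.2057934313251, 'R': array([[ 0.7548,  0.656 , -0.002 ],
       [ 0.4267, -0.4933, -0.758 ],
       [-0.4982,  0.5713, -0.6522]]), 't': array([-0.3844, -0.1487,  1.5311])}
0.0038346354166666667
top {'vfov': 43.31843159535805, 'cx': 321.04934640873023, 'cy': 241.36416446135235, 'R': array([[-0.0044, -1.    ,  0.0068],
       [-0.9947,  0.0037, -0.1027],
       [ 0.1026, -0.0072, -0.9947]]), 't': array([0.0199, 0.5137, 1.4429])}
0.004059244791666666
{'time_s': 0.1, 'q': array([-1.1776,  0.3004,  1.5215, -0.    ,  1.3207, -0.0666]), 'qd': array([-0.0004, -0.0037, -0.0052,  0.    ,  0.0001,  0.0005]), 'tau': array([  0.0029, -54.4374, -36.2372,   0.    ,   0.003 ,   0.0001]), 'position': array([ 0.244 , -0.4927,  0.2308]), 'eef_rot': array([-3.1406, -0.0001,  0.4598]), 'wrist_force': array([-0.6376,  0.0541,  0.0085]), 'ft_torque': array([ 0.0104,  0.0392, -0.0605]), 'finger_force': 0.0, 'finger_gap': 0.085455842410894}
```

View pics/scene0.png

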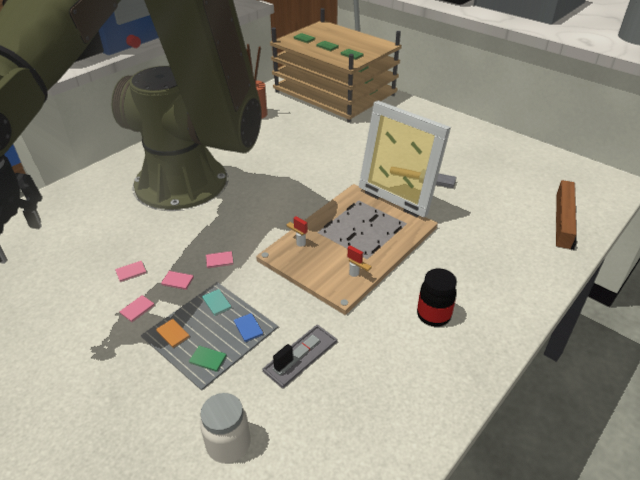

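View pics/top0.png

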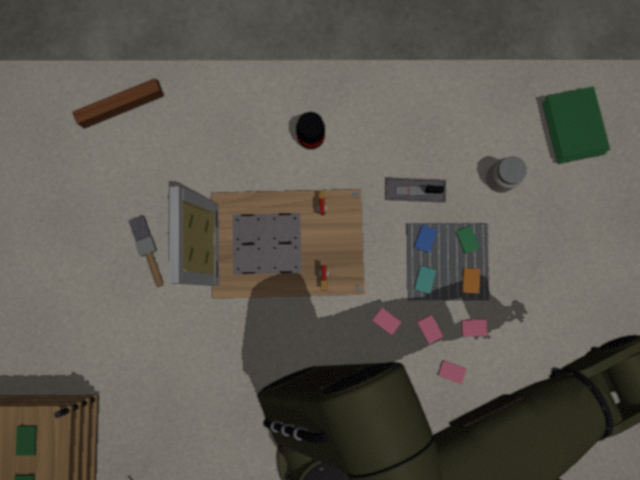

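```bash
cat > h.py <<'E'
import numpy as np,cv2
from station import ctrl
np.set_printoptions(precision=4,suppress=True)
def cam(n):
    p=ctrl.camera_params(n);f=240/np.tan(np.radians(p['vfov']/2))
    return np.array([[f,0,p['cx']],[0,f,p['cy']],[0,0,1]]),np.array(p['R']),np.array(p['t'])
def cloud(n,d):
    K,R,t=cam(n);v,u=np.mgrid[:480,:640]
    c=np.stack([(u-K[0,2])/K[0,0]*d,(v-K[1,2])/K[0,0]*d,d],-1)
    return (c-t)@R
def proj(n,X):
    K,R,t=cam(n);c=(np.atleast_2d(X)@R.T+t)@K.T
    return c[:,:2]/c[:,2:]
def ray(n,uv,z):
    "world points of pixels on plane z"
    K,R,t=cam(n);uv=np.atleast_2d(uv)
    r=np.c_[uv,np.ones(len(uv))]@np.linalg.inv(K).T@R;o=-R.T@t
    return o+r*((z-o[2])/r[:,2])[:,None]
def ortho(n,im,z,x0,x1,y0,y1,s):
    "columns: -y (y1 left), rows: -x (x1 top), s px/m"
    q=np.array([[x1,y1,z],[x1,y0,z],[x0,y0,z],[x0,y1,z]]);W,H=int((y1-y0)*s),int((x1-x0)*s)
    M=cv2.getPerspectiveTransform(proj(n,q).astype(np.float32),np.float32([[0,0],[W,0],[W,H],[0,H]]))
    return cv2.warpPerspective(im,M,(W,H),flags=cv2.INTER_CUBIC)
def snap(n):
    return ctrl.snapshot(n)
HUE=dict(turq=(80,95),green=(55,79),amber=(8,22),blue=(100,120))
def tiles(n,im,P,zr=(0.008,0.06),xr=(.2,.75),yr=(-.6,.5)):
    hsv=cv2.cvtColor(im,cv2.COLOR_BGR2HSV);out={}
    for k,(a,b) in HUE.items():
        m=((hsv[...,0]>=a)&(hsv[...,0]<=b)&(hsv[...,1]>110)&(hsv[...,2]>40)).astype(np.uint8)
        m&=((P[...,0]>xr[0])&(P[...,0]<xr[1])&(P[...,1]>yr[0])&(P[...,1]<yr[1])&(P[...,2]<.06)).astype(np.uint8)
        nc,l,st,_=cv2.connectedComponentsWithStats(m)
        if nc<2: continue
        i=1+np.argmax(st[1:,4]);out[k]=(l==i)
    return out
E
python3 - <<'E'
from h import *
for n in("scene","top"):
    im=cv2.imread(f"pics/{n}0.png");P=cloud(n,np.load(f"{n}_d0.npy"))
    print(n,'bench z',np.median(P[...,2][(abs(P[...,0]-.35)<.02)&(abs(P[...,1]+.3)<.1)]))
    for k,m in tiles(n,im,P).items():
        X=P[m];z=np.median(X[:,2]);v,u=np.nonzero(m);Q=ray(n,np.c_[u,v],z)[:,:2]
        r=cv2.minAreaRect((Q*1000).astype(np.float32))
        print(k,m.sum(),'z',z,'med',np.median(X,0),'rect',r)
sc=cv2.imread("pics/scene0.png");tp=cv2.imread("pics/top0.png")
a=ortho("scene",sc,.018,.28,.68,-.3,.15,1300);cv2.imwrite("pics/op.png",a);print(a.shape)
b=ortho("scene",sc,.014,.3,.7,-.5,-.1,1400);cv2.imwrite("pics/ob.png",b)
E
```

```text
scene bench z -0.0009888902064394078
green 257 z 0.012745941370501154 med [ 0.5344 -0.3388  0.0127] rect ((532.9952392578125, -339.5647888183594), (31.178424835205078, 39.39726638793945), 21.26291847229004)
amber 519 z 0.012639869673499275 med [ 0.4207 -0.35    0.0126] rect ((420.0000305175781, -349.5946044921875), (40.276451110839844, 64.16378784179688), 85.79298400878906)
blue 475 z 0.01259998324432075 med [ 0.5245 -0.2418  0.0126] rect ((523.2703247070312, -241.17620849609375), (39.8509521484375, 62.38003158569336), 68.81022644042969)
top bench z 0.0005126281639141131
turq 115 z 0.014799581108992578 med [ 0.434  -0.2357  0.0148] rect ((430.3860778808594, -236.5563507080078), (33.235599517822266, 34.19203186035156), 71.63203430175781)
green 330 z 0.014361535252900914 med [ 0.5191 -0.3417  0.0144] rect ((519.1640625, -341.4812316894531), (55.927669525146484, 36.86494827270508), 21.58819580078125)
amber 444 z 0.013958072357088264 med [ 0.4167 -0.3475  0.014 ] rect ((417.8086853027344, -347.69073486328125), (43.961307525634766, 61.12864685058594), 88.19988250732422)
blue 380 z 0.014466636193136373 med [ 0.5221 -0.2383  0.0145] rect ((521.6095581054688, -238.45455932617188), (39.463863372802734, 58.93532943725586), 70.41178894042969)
(520, 584, 3)
```

View pics/op.png

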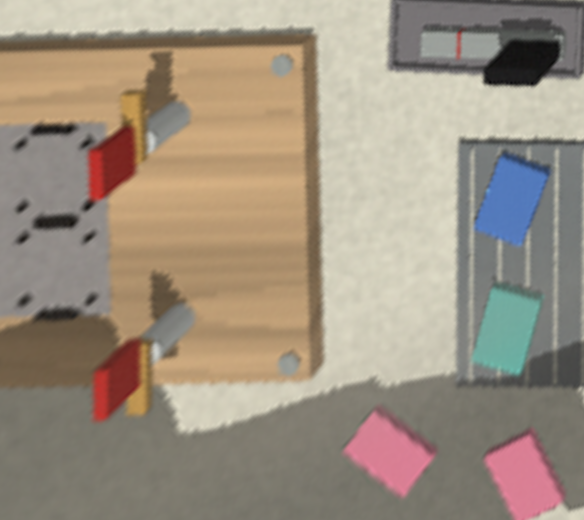

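View pics/ob.png

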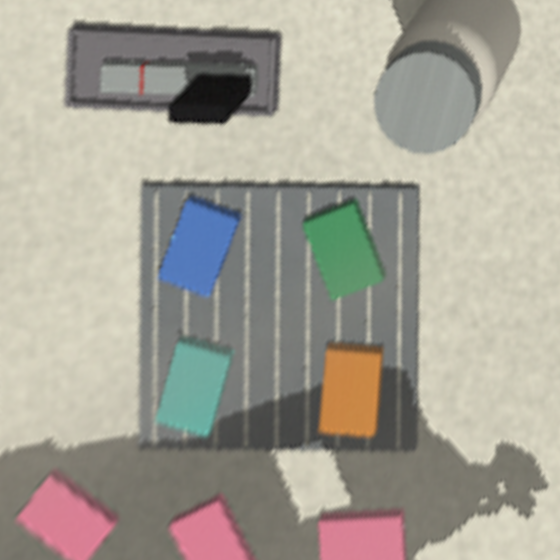

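```bash
python3 - <<'E'
from h import *
sc=cv2.imread("pics/scene0.png");tp=cv2.imread("pics/top0.png")
a=ortho("scene",sc,.021,.33,.63,-.12,.28,1500);b=ortho("top",tp,.021,.33,.63,-.12,.28,1500)
a=cv2.resize(a,(600,450));b=cv2.resize(b,(600,450))
cv2.imwrite("pics/op2.png",a);cv2.imwrite("pics/op2t.png",b)
# dark blobs
g=cv2.cvtColor(ortho("scene",sc,.021,.33,.63,-.12,.28,2000),cv2.COLOR_BGR2GRAY)
m=(g<60).astype(np.uint8);n,l,s,c=cv2.connectedComponentsWithStats(m)
for i in range(1,n):
    if 30<s[i,4]<4000: print(s[i,4],s[i,2:4],'x %.4f y %.4f'%(.63-c[i,1]/2000,.28-c[i,0]/2000))
# tiles on ortho z=.014, bright-face masks
for nm,im in(("scene",sc),("top",tp)):
    o=ortho(nm,im,.014,.36,.6,-.42,-.18,2000);hsv=cv2.cvtColor(o,cv2.COLOR_BGR2HSV)
    for k,(lo,hi) in dict(turq=(75,97),green=(55,74),amber=(5,25),blue=(100,122)).items():
        m=((hsv[...,0]>=lo)&(hsv[...,0]<=hi)&(hsv[...,1]>90)).astype(np.uint8)
        v=hsv[...,2][m>0];
        n,l,s,c=cv2.connectedComponentsWithStats(m);i=1+np.argmax(s[1:,4]);mm=(l==i)
        med=np.median(hsv[...,2][mm]);mm&=hsv[...,2]>.75*med
        mm=cv2.morphologyEx(mm.astype(np.uint8),cv2.MORPH_OPEN,np.ones((9,9)))
        v,u=np.nonzero(mm);r=cv2.minAreaRect(np.c_[u,v].astype(np.float32))
        mo=cv2.moments(mm,True);ang=.5*np.arctan2(2*mo['mu11'],mo['mu20']-mo['mu02'])
        print(nm,k,'area mm2 %.0f'%(mm.sum()/4),'x %.4f y %.4f'%(.6-v.mean()/2000,-.18-u.mean()/2000),'rect x %.4f y %.4f'%(.6-r[0][1]/2000,-.18-r[0][0]/2000),np.array(r[1])/2,'ang %.1f pca %.1f'%(r[2],np.degrees(ang)))
E
```

```text
910 [16 83] x 0.5663 y 0.2713
626 [63 13] x 0.5825 y 0.1068
405 [49 34] x 0.5757 y 0.0587
610 [63 12] x 0.5803 y 0.1962
46 [ 7 12] x 0.5743 y 0.0491
63 [11 10] x 0.5712 y 0.1314
66 [12 10] x 0.5719 y 0.0811
84 [13 11] x 0.5696 y 0.1706
80 [14 10] x 0.5684 y 0.2214
80 [29 23] x 0.5408 y 0.0587
99 [13 13] x 0.5244 y 0.0794
68 [11 10] x 0.5226 y 0.1306
62 [11  9] x 0.5220 y 0.1695
69 [13 10] x 0.5206 y 0.2206
891 [63 18] x 0.5116 y 0.1045
901 [62 18] x 0.5096 y 0.1946
61 [11 10] x 0.4997 y 0.0791
75 [12 10] x 0.4988 y 0.1297
63 [11  9] x 0.4980 y 0.1689
75 [13 11] x 0.4967 y 0.2201
885 [14 85] x 0.4484 y 0.2683
50 [9 9] x 0.4520 y 0.0775
60 [10  9] x 0.4511 y 0.1289
52 [10 10] x 0.4498 y 0.1677
37 [8 7] x 0.4489 y 0.2186
784 [64 16] x 0.4401 y 0.1034
608 [62 13] x 0.4388 y 0.1929
307 [45 37] x 0.4092 y 0.0565
scene turq area mm2 445 x 0.4018 y -0.2413 rect x 0.4052 y -0.2385 [28.022  26.3117] ang 15.3 pca -24.7
scene green area mm2 2098 x 0.5228 y -0.3440 rect x 0.5220 y -0.3444 [56.0611 40.1885] ang 68.6 pca 68.5
scene amber area mm2 2351 x 0.4196 y -0.3500 rect x 0.4195 y -0.3499 [40.1645 59.6302] ang 4.5 pca -85.5
scene blue area mm2 2374 x 0.5226 y -0.2411 rect x 0.5225 y -0.2410 [40.8159 60.2367] ang 21.0 pca -69.2
top turq area mm2 2219 x 0.4213 y -0.2351 rect x 0.4212 y -0.2352 [38.9092 59.4979] ang 15.9 pca -74.9
top green area mm2 2224 x 0.5191 y -0.3421 rect x 0.5193 y -0.3421 [59.3629 39.1899] ang 68.5 pca 68.0
top amber area mm2 2326 x 0.4187 y -0.3483 rect x 0.4189 y -0.3481 [40.2239 61.2128] ang 5.6 pca -84.4
top blue area mm2 2372 x 0.5217 y -0.2393 rect x 0.5215 y -0.2393 [40.4945 60.9642] ang 20.9 pca -68.7
```

View pics/op2.png

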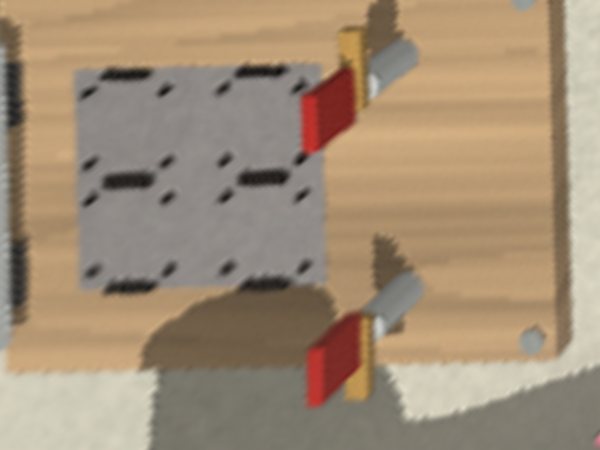

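```bash
cat > plan.py <<'E'
import numpy as np,json,sys
from scipy.spatial.transform import Rotation as Ro
def rot(y): return Ro.from_euler('xyz',[np.pi,0,y])
def load(): s=json.load(open('cmd.json'));return np.array(s[:3]),s[3]
def call(rows,start=None):
    "rows: (x,y,z,yaw,closure,repeat); prints one call's numbers"
    p0,y0=load() if start is None else (np.array(start[:3]),start[3])
    R0=rot(y0);out=[];pp,yy=p0,y0
    for x,y,z,yaw,c,n in rows:
        p=np.array([x,y,z]);d=R0.inv().apply(p-p0)/.4;r=(R0.inv()*rot(yaw)).as_rotvec()/(2*np.pi)
        need=max(np.linalg.norm(p-pp)/.0417,abs(np.degrees(yaw-yy))/7.16)
        print(np.round(r,4)[2],np.round(d,4).tolist(),c,'x',n,'need %.1f'%need);pp,yy=p,yaw
    assert sum(r[5] for r in rows)<=8
    json.dump([*map(float,pp),float(yy)],open('cmd.json','w'))
E
python3 - <<'E'
from plan import *
r=np.radians
call([(.50,-.26,.16,r(-10),0,8)],[.244,-.4927,.2308,.4598])
call([(.522,-.240,.07,r(-21),0,5)])
E
```

```text
0.101 [0.8317, -0.2373, 0.177] 0 x 8 need 8.5
0.0306 [0.0455, -0.0588, 0.225] 0 x 5 need 2.3
```

Emit:
carry_out(series=[0, 0, 0.101, 0.7647, -0.2147, 0.1645, 0, 0, 0, 0.101, 0.7647, -0.2147, 0.1645, 0, 0, 0, 0.101, 0.7647, -0.2147, 0.1645, 0, 0, 0, 0.101, 0.7647, -0.2147, 0.1645, 0, 0, 0, 0.101, 0.7647, -0.2147, 0.1645, 0, 0, 0, 0.101, 0.7647, -0.2147, 0.1645, 0, 0, 0, 0.101, 0.7647, -0.2147, 0.1645, 0, 0, 0, 0.101, 0.7647, -0.2147, 0.1645, 0])

```text
time_s: 0.77
position: [0.475, -0.2841, 0.1666]
eef_rot: [-3.141, 0.0, -0.175]
wrist_force: [0.1, -0.8, 0.1]
finger_gap: 0.0854
finger_force: 0.0
```

```bash
python3 - <<'E'
from plan import *
r=np.radians
call([(.522,-.240,.055,r(-21),.3,6)],[.48,-.28,.165,r(-10)])
E
```

```text
0.0306 [0.086, -0.1167, 0.275] 0.3 x 6 need 3.0
```

Emit:
carry_out(series=[0, 0, 0.0306, 0.086, -0.1167, 0.275, 0.3, 0, 0, 0.0306, 0.086, -0.1167, 0.275, 0.3, 0, 0, 0.0306, 0.086, -0.1167, 0.275, 0.3, 0, 0, 0.0306, 0.086, -0.1167, 0.275, 0.3, 0, 0, 0.0306, 0.086, -0.1167, 0.275, 0.3, 0, 0, 0.0306, 0.086, -0.1167, 0.275, 0.3])

```text
time_s: 1.27
position: [0.5161, -0.2464, 0.0583]
eef_rot: [3.141, -0.001, -0.367]
wrist_force: [-0.2, -0.0, 1.1]
finger_gap: 0.0599
finger_force: 0.0
```

```bash
python3 - <<'E'
from h import *
o=ctrl.get_obs();print(o['position'],o['eef_rot'],o['finger_gap'])
for n in("scene","top"):
    im,d=snap(n);cv2.imwrite(f"pics/{n}1.png",im);np.save(f"{n}_d1.npy",d)
    P=cloud(n,d);p=o['position'];
    m=(np.hypot(P[...,0]-p[0],P[...,1]-p[1])<.075)&(P[...,2]>.03)&(P[...,2]<.11)
    X=P[m];print(n,m.sum(),X.min(0),X.max(0))
    for lo in np.arange(.03,.11,.01):
        s=X[(X[:,2]>=lo)&(X[:,2]<lo+.01)]
        if len(s): print('%.2f'%lo,len(s),s.mean(0)-p,s.min(0)-p,s.max(0)-p)
    u,v=proj(n,p)[0].astype(int);print('tcp px',u,v)
    if n=='scene':
        c=im[v-75:v+75,u-90:u+90];cv2.imwrite("pics/g1.png",cv2.resize(c,None,fx=4,fy=4,interpolation=cv2.INTER_CUBIC))
E
```

```text
[ 0.5161 -0.2464  0.0583] [ 3.1413 -0.0011 -0.3669] 0.059867060128026874
scene 281 [ 0.4965 -0.3038  0.0599] [ 0.5473 -0.199   0.1099]
0.05 1 [0.013  0.0273 0.0016] [0.013  0.0273 0.0016] [0.013  0.0273 0.0016]
0.06 26 [0.0086 0.0056 0.0088] [-0.0107 -0.0394  0.0028] [0.0241 0.0339 0.0115]
0.07 59 [ 0.0066 -0.0041  0.0168] [-0.0196 -0.0427  0.012 ] [0.025  0.0363 0.0213]
0.08 69 [ 0.006  -0.0038  0.0267] [-0.0185 -0.0441  0.0218] [0.0241 0.0386 0.0317]
0.09 62 [0.0089 0.0035 0.0365] [-0.0108 -0.0434  0.0318] [0.0236 0.0376 0.0417]
0.10 64 [ 0.0086 -0.0074  0.0479] [-0.0113 -0.0574  0.0418] [0.0311 0.0474 0.0516]
tcp px 241 311
top 6 [ 0.5207 -0.2103  0.0732] [ 0.5261 -0.2023  0.1094]
0.07 3 [0.0068 0.0378 0.0174] [0.0046 0.0361 0.0149] [0.0095 0.0405 0.021 ]
0.08 1 [0.0085 0.0396 0.0236] [0.0085 0.0396 0.0236] [0.0085 0.0396 0.0236]
0.09 1 [0.0098 0.041  0.0326] [0.0098 0.041  0.0326] [0.0098 0.041  0.0326]
0.10 1 [0.01   0.0441 0.0511] [0.01   0.0441 0.0511] [0.01   0.0441 0.0511]
tcp px 432 238
```

View pics/g1.png

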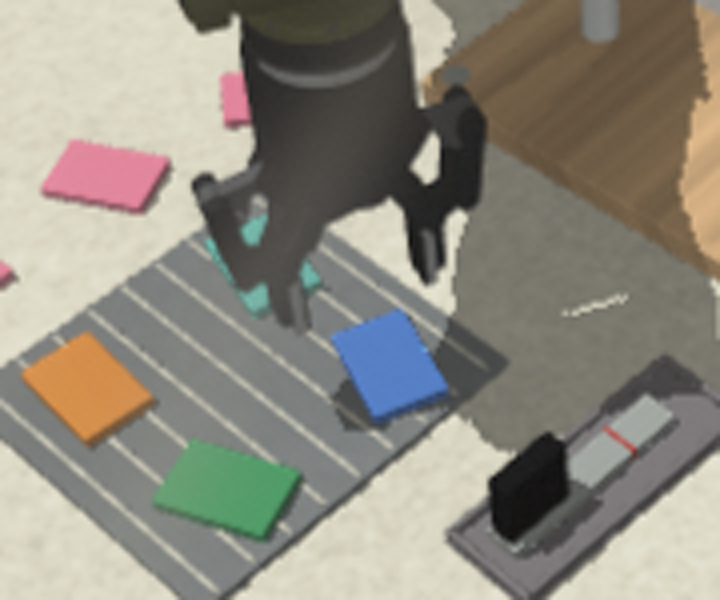

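```bash
python3 - <<'E'
from h import *
from plan import *
for n in("scene","top"):
    im=cv2.imread(f"pics/{n}0.png");o=ortho(n,im,.018,.4,.62,-.0,.26,2000);hsv=cv2.cvtColor(o,cv2.COLOR_BGR2HSV)
    m=((hsv[...,1]<45)&(hsv[...,2]>50)&(hsv[...,2]<200)).astype(np.uint8);m=cv2.morphologyEx(cv2.morphologyEx(m,cv2.MORPH_CLOSE,np.ones((25,25))),cv2.MORPH_OPEN,np.ones((61,61)))
    k,l,s,c=cv2.connectedComponentsWithStats(m);i=1+np.argmax(s[1:,4]);v,u=np.nonzero(l==i);r=cv2.minAreaRect(np.c_[u,v].astype(np.float32))
    print(n,'plate x %.4f y %.4f'%(.62-r[0][1]/2000,.26-r[0][0]/2000),np.array(r[1])/2,r[2])
ob=ctrl.get_obs();print(ob['position'],ob['qd'])
r=np.radians
call([(.5221,-.2402,.025,r(-21),.2,2),(.5221,-.2402,.0068,r(-21),.2,3),(.5221,-.2402,.0068,r(-21),1,3)],[*ob['position'],ob['eef_rot'][2]])
E
```

```text
scene plate x 0.5105 y 0.1492 [146.  164.5] 90.0
top plate x 0.5109 y 0.1508 [145.4718 164.6729] 89.31793975830078
[ 0.5163 -0.2469  0.0592] [-0.002  -0.0051  0.0046  0.0012 -0.003   0.0036]
-0.0002 [0.0075, -0.0209, 0.0855] 0.2 x 2 need 0.8
-0.0002 [0.0075, -0.0209, 0.131] 0.2 x 3 need 0.4
-0.0002 [0.0075, -0.0209, 0.131] 1 x 3 need 0.0
```

Emit:
carry_out(series=[0, 0, 0, 0.0075, -0.0209, 0.0855, 0.2, 0, 0, 0, 0.0075, -0.0209, 0.0855, 0.2, 0, 0, 0, 0.0075, -0.0209, 0.12, 0.2, 0, 0, 0, 0.0075, -0.0209, 0.131, 0.2, 0, 0, 0, 0.0075, -0.0209, 0.131, 0.2, 0, 0, 0, 0.0075, -0.0209, 0.131, 0.2])

```text
time_s: 1.87
position: [0.5218, -0.2396, 0.006]
eef_rot: [3.141, -0.001, -0.367]
wrist_force: [-0.6, 0.3, -0.5]
finger_gap: 0.0684
finger_force: 0.0
```

Emit:
carry_out(series=[0, 0, 0, 0, 0, 0, 1, 0, 0, 0, 0, 0, 0, 1, 0, 0, 0, 0, 0, 0, 1, 0, 0, 0, 0, 0, 0, 1, 0, 0, 0, 0, 0, 0, 1, 0, 0, 0, 0, 0, -0.1, 1, 0, 0, 0, 0, 0, -0.2, 1, 0, 0, 0, 0, 0, -0.3, 1])

```text
time_s: 2.53
position: [0.5213, -0.2388, 0.1264]
eef_rot: [-3.141, 0.001, -0.367]
wrist_force: [0.4, -0.9, -0.1]
finger_gap: 0.0381
finger_force: 60.8
```

```bash
cat >> plan.py <<'E'
def meas():
    from station import ctrl
    o=ctrl.get_obs();print(o['time_s'],np.round(o['position'],4),np.round(o['eef_rot'],4),'gap %.4f F %.1f'%(o['finger_gap'],o['finger_force']),np.round(o['wrist_force'],1))
    return [*o['position'],o['eef_rot'][2]]
C=np.array([.5103,.1503]);Y=.0215
def P(x,y): return C+np.array([x*np.cos(Y)-y*np.sin(Y),x*np.sin(Y)+y*np.cos(Y)])   # press axes, about nest-grid centre
def N(i): return P(*[(-.036,-.045),(.036,-.045),(-.036,.045),(.036,.045)][i])
E
python3 - <<'E'
from plan import *
for i in range(4): print(i,N(i))
s=meas();x,y=N(3)
call([(.52,-.02,.16,0,1,8)],s)
call([(x,y,.10,Y,1,6)])
call([(x,y,.10,Y,1,1),(x,y,.03,Y,1,3),(x,y,.022,Y,1,4)])
E
```

```text
0 [0.47527575 0.10453646]
1 [0.54725911 0.10608434]
2 [0.47334089 0.19451566]
3 [0.54532425 0.19606354]
2.5333 [ 0.5213 -0.2388  0.1264] [-3.1414e+00  1.0000e-03 -3.6710e-01] gap 0.0381 F 60.8 [ 0.4 -0.9 -0.1]
-0.0584 [-0.1993, -0.5095, -0.084] 1 x 8 need 5.3
-0.0034 [0.0633, -0.5402, 0.15] 1 x 6 need 5.4
0.0 [0.0, 0.0, 0.0] 1 x 1 need 0.0
0.0 [-0.0, -0.0, 0.175] 1 x 3 need 1.7
0.0 [-0.0, -0.0, 0.195] 1 x 4 need 0.2
```

Emit:
carry_out(series=[0, 0, -0.0584, -0.1993, -0.5095, -0.084, 1, 0, 0, -0.0584, -0.1993, -0.5095, -0.084, 1, 0, 0, -0.0584, -0.1993, -0.5095, -0.084, 1, 0, 0, -0.0584, -0.1993, -0.5095, -0.084, 1, 0, 0, -0.0584, -0.1993, -0.5095, -0.084, 1, 0, 0, -0.0584, -0.1993, -0.5095, -0.084, 1, 0, 0, -0.0584, -0.1993, -0.5095, -0.084, 1, 0, 0, -0.0584, -0.1993, -0.5095, -0.084, 1])

```text
time_s: 3.2
position: [0.5205, -0.02, 0.1587]
eef_rot: [3.141, -0.001, 0.001]
wrist_force: [0.3, -0.5, -0.6]
finger_gap: 0.0377
finger_force: 60.8
```

Emit:
carry_out(series=[0, 0, -0.0034, 0.0633, -0.5402, 0.15, 1, 0, 0, -0.0034, 0.0633, -0.5402, 0.15, 1, 0, 0, -0.0034, 0.0633, -0.5402, 0.15, 1, 0, 0, -0.0034, 0.0633, -0.5402, 0.15, 1, 0, 0, -0.0034, 0.0633, -0.5402, 0.15, 1, 0, 0, -0.0034, 0.0633, -0.5402, 0.15, 1, 0, 0, -0.0034, 0.0633, -0.5402, 0.15, 1, 0, 0, -0.0034, 0.0633, -0.5402, 0.15, 1])

```text
time_s: 3.87
position: [0.546, 0.195, 0.0976]
eef_rot: [3.141, 0.001, 0.021]
wrist_force: [-0.7, -0.2, -0.6]
finger_gap: 0.0378
finger_force: 60.8
```

```bash
python3 - <<'E'
from plan import *
s=meas();x,y=N(3)
call([(x,y,.045,Y,1,2),(x,y,.03,Y,1,2),(x,y,.0215,Y,1,4)],s)
from h import *
im,d=snap("scene");o=ortho("scene",im,s[2]+.006,.44,.64,.08,.30,2000);cv2.imwrite("pics/h1.png",o)
hsv=cv2.cvtColor(o,cv2.COLOR_BGR2HSV);m=((hsv[...,0]>=100)&(hsv[...,0]<=122)&(hsv[...,1]>90)).astype(np.uint8)
k,l,st,c=cv2.connectedComponentsWithStats(m);print(st[1:][:,4][st[1:,4]>100]/4)
i=1+np.argmax(st[1:,4]);v,u=np.nonzero(l==i);r=cv2.minAreaRect(np.c_[u,v].astype(np.float32));print(r,'x %.4f %.4f y %.4f %.4f'%(.64-v.max()/2000,.64-v.min()/2000,.3-u.max()/2000,.3-u.min()/2000))
E
```

```text
3.8667 [0.546  0.195  0.0976] [3.141e+00 1.300e-03 2.130e-02] gap 0.0378 F 60.8 [-0.7 -0.2 -0.6]
-0.0 [-0.0015, -0.0026, 0.1316] 1 x 2 need 1.3
-0.0 [-0.0015, -0.0026, 0.1691] 1 x 2 need 0.4
-0.0 [-0.0015, -0.0026, 0.1903] 1 x 4 need 0.2
[1415.    294.25]
((214.0, 167.5), (87.0, 94.0), 90.0) x 0.5345 0.5780 y 0.1695 0.2165
```

View pics/h1.png

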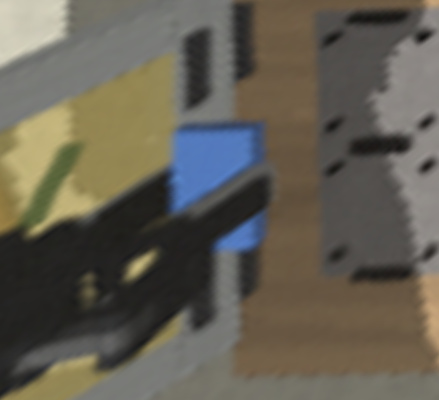

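Emit:
carry_out(series=[0, 0, 0, -0.0015, -0.0026, 0.09, 1, 0, 0, 0, -0.0015, -0.0026, 0.13, 1, 0, 0, 0, -0.0015, -0.0026, 0.16, 1, 0, 0, 0, -0.0015, -0.0026, 0.18, 1, 0, 0, 0, -0.0015, -0.0026, 0.19, 1, 0, 0, 0, -0.0015, -0.0026, 0.195, 1, 0, 0, 0, -0.0015, -0.0026, 0.195, 1])

```text
time_s: 4.5
position: [0.5456, 0.1967, 0.0209]
eef_rot: [-3.141, -0.001, 0.021]
wrist_force: [0.0, -0.7, -0.8]
finger_gap: 0.038
finger_force: 60.8
```

Emit:
carry_out(series=[0, 0, 0, 0, 0, 0.003, 1, 0, 0, 0, 0, 0, 0.005, 1, 0, 0, 0, 0, 0, 0.006, 1])

```text
time_s: 4.75
position: [0.5454, 0.197, 0.0184]
eef_rot: [-3.141, -0.001, 0.021]
wrist_force: [-0.1, -1.0, -0.1]
finger_gap: 0.038
finger_force: 60.8
```

Emit:
carry_out(series=[0, 0, 0, 0, 0, 0, 0.35, 0, 0, 0, 0, 0, 0, 0.35, 0, 0, 0, 0, 0, 0, 0.35, 0, 0, 0, 0, 0, -0.06, 0.35, 0, 0, 0, 0, 0, -0.16, 0.35, 0, 0, 0, 0, 0, -0.26, 0.35, 0, 0, 0, 0, 0, -0.3, 0.35, 0, 0, 0, 0, 0, -0.3, 0.35])

```text
time_s: 5.42
position: [0.5469, 0.1974, 0.1429]
eef_rot: [-3.14, -0.007, 0.021]
wrist_force: [0.0, -0.0, -0.9]
finger_gap: 0.0554
finger_force: 0.0
```

```bash
python3 - <<'E'
from plan import *
s=meas();r=np.radians
x,y,a=.4218,-.2360,r(-15.2)
call([(.48,-.06,.145,0,.35,8)],s)
call([(x,y,.08,a,.3,8)])
call([(x,y,.03,a,.3,3),(x,y,.007,a,.3,5)])
E
```

```text
5.4167 [0.5469 0.1974 0.1429] [-3.1396 -0.0072  0.0213] gap 0.0554 F 0.0 [ 0.  -0.  -0.9]
0.0034 [-0.1808, 0.6398, -0.0054] 0.35 x 8 need 6.4
0.0422 [-0.1455, 0.44, 0.1625] 0.3 x 8 need 4.7
0.0 [0.0, -0.0, 0.125] 0.3 x 3 need 1.2
0.0 [0.0, -0.0, 0.1825] 0.3 x 5 need 0.6
```

Emit:
carry_out(series=[0, 0, 0.0034, -0.1808, 0.6398, -0.0054, 0.35, 0, 0, 0.0034, -0.1808, 0.6398, -0.0054, 0.35, 0, 0, 0.0034, -0.1808, 0.6398, -0.0054, 0.35, 0, 0, 0.0034, -0.1808, 0.6398, -0.0054, 0.35, 0, 0, 0.0034, -0.1808, 0.6398, -0.0054, 0.35, 0, 0, 0.0034, -0.1808, 0.6398, -0.0054, 0.35, 0, 0, 0.0034, -0.1808, 0.6398, -0.0054, 0.35, 0, 0, 0.0034, -0.1808, 0.6398, -0.0054, 0.35])

```text
time_s: 6.08
position: [0.4772, -0.0634, 0.1396]
eef_rot: [3.141, 0.001, -0.004]
wrist_force: [-0.3, 0.7, 0.4]
finger_gap: 0.0555
finger_force: 0.0
```

Emit:
carry_out(series=[0, 0, 0.0422, -0.1455, 0.44, 0.1625, 0.3, 0, 0, 0.0422, -0.1455, 0.44, 0.1625, 0.3, 0, 0, 0.0422, -0.1455, 0.44, 0.1625, 0.3, 0, 0, 0.0422, -0.1455, 0.44, 0.1625, 0.3, 0, 0, 0.0422, -0.1455, 0.44, 0.1625, 0.3, 0, 0, 0.0422, -0.1455, 0.44, 0.1625, 0.3, 0, 0, 0.0422, -0.1455, 0.44, 0.1625, 0.3, 0, 0, 0.0422, -0.1455, 0.44, 0.1625, 0.3])

```text
time_s: 6.75
position: [0.4203, -0.2358, 0.075]
eef_rot: [-3.141, 0.0, -0.265]
wrist_force: [0.2, 0.6, 0.2]
finger_gap: 0.0596
finger_force: 0.0
```

```bash
cat >> plan.py <<'E'
def look(tag,names=("scene","top")):
    "tiles on the board (z .014) and in the nests (z .026)"
    import cv2
    from h import snap,ortho
    for nm in names:
        im,d=snap(nm);cv2.imwrite(f"pics/{nm}_{tag}.png",im)
        for w,z,x0,x1,y0,y1 in(("board",.014,.34,.62,-.44,-.16),("nest",.026,.40,.62,.03,.26)):
            o=ortho(nm,im,z,x0,x1,y0,y1,2000);hsv=cv2.cvtColor(o,cv2.COLOR_BGR2HSV)
            for k,(lo,hi) in dict(turq=(75,97),green=(55,74),amber=(5,13),blue=(100,122)).items():
                m=((hsv[...,0]>=lo)&(hsv[...,0]<=hi)&(hsv[...,1]>(140 if k=='amber' else 85))).astype(np.uint8)
                m=cv2.morphologyEx(m,cv2.MORPH_OPEN,np.ones((9,9)))
                n,l,s,c=cv2.connectedComponentsWithStats(m)
                if n<2 or s[1:,4].max()<2400: continue
                mm=l==1+np.argmax(s[1:,4]);mm&=hsv[...,2]>.75*np.median(hsv[...,2][mm])
                mm=cv2.morphologyEx(mm.astype(np.uint8),cv2.MORPH_OPEN,np.ones((9,9)))
                v,u=np.nonzero(mm);r=cv2.minAreaRect(np.c_[u,v].astype(np.float32))
                mo=cv2.moments(mm,True);A=.5*np.arctan2(2*mo['mu11'],mo['mu20']-mo['mu02'])
                yaw=np.degrees(np.arctan2(-np.cos(A),-np.sin(A)));yaw=(yaw+90)%180-90
                print(nm,w,k,'area %.0f'%(mm.sum()/4),'x %.4f y %.4f'%(x1-r[0][1]/2000,y1-r[0][0]/2000),np.round(np.array(r[1])/2,1),'yaw %.1f'%yaw)
E
python3 - <<'E'
from plan import *
s=meas();r=np.radians
look("2")
x,y,a=.4218,-.2360,r(-15.2)
call([(x,y,.035,a,.3,2),(x,y,.007,a,.3,4)],s)
E
```

```text
6.75 [ 0.4203 -0.2358  0.075 ] [-3.1413e+00  4.0000e-04 -2.6500e-01] gap 0.0596 F 0.0 [0.2 0.6 0.2]
scene board turq area 845 x 0.4109 y -0.2365 [34.8 35.6] yaw -60.1
scene board green area 2220 x 0.5214 y -0.3448 [57.9 40.4] yaw 21.2
scene nest blue area 2377 x 0.5458 y 0.1934 [59.2 40.9] yaw 1.6
top board green area 2256 x 0.5195 y -0.3422 [59.6 39.7] yaw 22.3
top nest blue area 2373 x 0.5453 y 0.1965 [60.1 40.2] yaw 1.3
0.0 [0.0037, -0.0004, 0.0999] 0.3 x 2 need 1.0
0.0 [0.0037, -0.0004, 0.1699] 0.3 x 4 need 0.7
```

Emit:
carry_out(series=[0, 0, 0, 0.0037, -0.0004, 0.09, 0.3, 0, 0, 0, 0.0037, -0.0004, 0.13, 0.3, 0, 0, 0, 0.0037, -0.0004, 0.16, 0.3, 0, 0, 0, 0.0037, -0.0004, 0.17, 0.3, 0, 0, 0, 0.0037, -0.0004, 0.17, 0.3, 0, 0, 0, 0.0037, -0.0004, 0.17, 0.3])

```text
time_s: 7.35
position: [0.4221, -0.2365, 0.0079]
eef_rot: [3.141, -0.001, -0.264]
wrist_force: [0.4, 0.1, 0.6]
finger_gap: 0.0599
finger_force: 0.0
```

Emit:
carry_out(series=[0, 0, 0, 0, 0, 0, 1, 0, 0, 0, 0, 0, 0, 1, 0, 0, 0, 0, 0, 0, 1, 0, 0, 0, 0, 0, 0, 1, 0, 0, 0, 0, 0, 0, 1, 0, 0, 0, 0, 0, -0.1, 1, 0, 0, 0, 0, 0, -0.2, 1, 0, 0, 0, 0, 0, -0.3, 1])

```text
time_s: 8.02
position: [0.4212, -0.2365, 0.1291]
eef_rot: [-3.141, 0.0, -0.265]
wrist_force: [0.8, -0.2, -0.6]
finger_gap: 0.0371
finger_force: 60.8
```

```bash
python3 - <<'E'
from plan import *
s=meas();x,y=N(2)
call([(.48,-.02,.16,0,1,8)],s)
call([(x,y,.09,Y,1,8)])
E
```

```text
8.0167 [ 0.4212 -0.2365  0.1291] [-3.1414e+00  5.0000e-04 -2.6530e-01] gap 0.0371 F 60.8 [ 0.8 -0.2 -0.6]
-0.0422 [0.0001, -0.5608, -0.0774] 1 x 8 need 5.4
-0.0034 [-0.0166, -0.5363, 0.175] 1 x 8 need 5.4
```

Emit:
carry_out(series=[0, 0, -0.0422, 0.0001, -0.5608, -0.0774, 1, 0, 0, -0.0422, 0.0001, -0.5608, -0.0774, 1, 0, 0, -0.0422, 0.0001, -0.5608, -0.0774, 1, 0, 0, -0.0422, 0.0001, -0.5608, -0.0774, 1, 0, 0, -0.0422, 0.0001, -0.5608, -0.0774, 1, 0, 0, -0.0422, 0.0001, -0.5608, -0.0774, 1, 0, 0, -0.0422, 0.0001, -0.5608, -0.0774, 1, 0, 0, -0.0422, 0.0001, -0.5608, -0.0774, 1])

```text
time_s: 8.68
position: [0.4805, -0.0196, 0.1587]
eef_rot: [3.141, -0.001, 0.002]
wrist_force: [0.2, -1.1, -0.8]
finger_gap: 0.0372
finger_force: 60.8
```

Emit:
carry_out(series=[0, 0, -0.0034, -0.0166, -0.5363, 0.175, 1, 0, 0, -0.0034, -0.0166, -0.5363, 0.175, 1, 0, 0, -0.0034, -0.0166, -0.5363, 0.175, 1, 0, 0, -0.0034, -0.0166, -0.5363, 0.175, 1, 0, 0, -0.0034, -0.0166, -0.5363, 0.175, 1, 0, 0, -0.0034, -0.0166, -0.5363, 0.175, 1, 0, 0, -0.0034, -0.0166, -0.5363, 0.175, 1, 0, 0, -0.0034, -0.0166, -0.5363, 0.175, 1])

```text
time_s: 9.35
position: [0.4737, 0.1937, 0.0878]
eef_rot: [3.141, 0.001, 0.022]
wrist_force: [0.4, -0.8, -0.6]
finger_gap: 0.0377
finger_force: 61.4
```

```bash
python3 - <<'E'
from plan import *
s=meas();x,y=N(2)
call([(x,y,.05,Y,1,2),(x,y,.03,Y,1,2),(x,y,.0185,Y,1,4)],s)
E
```

```text
9.35 [0.4737 0.1937 0.0878] [3.1412e+00 8.0000e-04 2.1700e-02] gap 0.0377 F 61.4 [ 0.4 -0.8 -0.6]
0.0 [-0.0009, -0.0019, 0.0946] 1 x 2 need 0.9
0.0 [-0.0009, -0.0019, 0.1446] 1 x 2 need 0.5
0.0 [-0.0009, -0.0019, 0.1733] 1 x 4 need 0.3
```

Emit:
carry_out(series=[0, 0, 0, -0.0009, -0.0019, 0.08, 1, 0, 0, 0, -0.0009, -0.0019, 0.12, 1, 0, 0, 0, -0.0009, -0.0019, 0.145, 1, 0, 0, 0, -0.0009, -0.0019, 0.16, 1, 0, 0, 0, -0.0009, -0.0019, 0.166, 1, 0, 0, 0, -0.0009, -0.0019, 0.168, 1, 0, 0, 0, -0.0009, -0.0019, 0.17, 1, 0, 0, 0, -0.0009, -0.0019, 0.17, 1])

```text
time_s: 10.02
position: [0.4738, 0.195, 0.0208]
eef_rot: [-3.141, -0.001, 0.021]
wrist_force: [0.3, 0.7, -0.2]
finger_gap: 0.0372
finger_force: 61.4
```

Emit:
carry_out(series=[0, 0, 0, 0, 0, 0, 0.35, 0, 0, 0, 0, 0, 0, 0.35, 0, 0, 0, 0, 0, 0, 0.35, 0, 0, 0, 0, 0, -0.06, 0.35, 0, 0, 0, 0, 0, -0.16, 0.35, 0, 0, 0, 0, 0, -0.26, 0.35, 0, 0, 0, 0, 0, -0.3, 0.35, 0, 0, 0, 0, 0, -0.3, 0.35])

```text
time_s: 10.68
position: [0.475, 0.1956, 0.1445]
eef_rot: [-3.139, -0.007, 0.021]
wrist_force: [1.5, -0.2, -0.5]
finger_gap: 0.0556
finger_force: 0.0
```

```bash
sed -i 's/amber=(5,13)/amber=(3,20)/' plan.py; python3 - <<'E'
from plan import *
s=meas();r=np.radians;look("3")
x,y,a=.4192,-.3491,r(-5)
call([(.44,-.12,.14,0,.35,8)],s)
call([(x,y,.07,a,.3,8)])
E
```

```text
10.6833 [0.475  0.1956 0.1445] [-3.1394 -0.007   0.0214] gap 0.0556 F 0.0 [ 1.5 -0.2 -0.5]
scene board green area 2214 x 0.5214 y -0.3448 [58.  40.3] yaw 21.3
scene board amber area 2274 x 0.4202 y -0.3503 [39.5 58.7] yaw -5.5
scene nest turq area 2405 x 0.4739 y 0.1914 [59.3 41.4] yaw 2.0
scene nest blue area 2383 x 0.5459 y 0.1933 [59.1 41.1] yaw 1.6
top board green area 2256 x 0.5194 y -0.3423 [59.7 39.5] yaw 22.1
top board amber area 2173 x 0.4191 y -0.3475 [38.8 58.1] yaw -5.0
0.0034 [-0.1045, 0.787, 0.0114] 0.35 x 8 need 7.6
0.0139 [-0.052, 0.5728, 0.175] 0.3 x 8 need 5.8
```

Emit:
carry_out(series=[0, 0, 0.0034, -0.1045, 0.787, 0.0114, 0.35, 0, 0, 0.0034, -0.1045, 0.787, 0.0114, 0.35, 0, 0, 0.0034, -0.1045, 0.787, 0.0114, 0.35, 0, 0, 0.0034, -0.1045, 0.787, 0.0114, 0.35, 0, 0, 0.0034, -0.1045, 0.787, 0.0114, 0.35, 0, 0, 0.0034, -0.1045, 0.787, 0.0114, 0.35, 0, 0, 0.0034, -0.1045, 0.787, 0.0114, 0.35, 0, 0, 0.0034, -0.1045, 0.787, 0.0114, 0.35])

```text
time_s: 11.45
position: [0.4368, -0.1234, 0.134]
eef_rot: [-3.141, 0.002, -0.002]
wrist_force: [0.7, 1.5, -0.8]
finger_gap: 0.0554
finger_force: 0.0
```

Emit:
carry_out(series=[0, 0, 0.0139, -0.052, 0.5728, 0.175, 0.3, 0, 0, 0.0139, -0.052, 0.5728, 0.175, 0.3, 0, 0, 0.0139, -0.052, 0.5728, 0.175, 0.3, 0, 0, 0.0139, -0.052, 0.5728, 0.175, 0.3, 0, 0, 0.0139, -0.052, 0.5728, 0.175, 0.3, 0, 0, 0.0139, -0.052, 0.5728, 0.175, 0.3, 0, 0, 0.0139, -0.052, 0.5728, 0.175, 0.3, 0, 0, 0.0139, -0.052, 0.5728, 0.175, 0.3])

```text
time_s: 12.12
position: [0.4161, -0.35, 0.0631]
eef_rot: [-3.139, 0.003, -0.09]
wrist_force: [0.3, 0.3, 0.4]
finger_gap: 0.0597
finger_force: 0.0
```

```bash
python3 - <<'E'
from plan import *
s=meas();r=np.radians
x,y,a=.4195,-.3490,r(-5)
call([(x,y,.007,a,.3,8)],s)
E
```

```text
12.1167 [ 0.4161 -0.35    0.0631] [-3.139e+00  3.100e-03 -8.980e-02] gap 0.0597 F 0.0 [0.3 0.3 0.4]
-0.0004 [0.0082, -0.0032, 0.1403] 0.3 x 8 need 1.3
```

Emit:
carry_out(series=[0, 0, 0, 0.0082, -0.0032, 0.06, 0.3, 0, 0, 0, 0.0082, -0.0032, 0.1, 0.3, 0, 0, 0, 0.0082, -0.0032, 0.13, 0.3, 0, 0, 0, 0.0082, -0.0032, 0.139, 0.3, 0, 0, 0, 0.0082, -0.0032, 0.139, 0.3, 0, 0, 0, 0.0082, -0.0032, 0.139, 0.3])

```text
time_s: 12.62
position: [0.4212, -0.3485, 0.0105]
eef_rot: [3.141, -0.0, -0.087]
wrist_force: [0.1, 0.4, 0.3]
finger_gap: 0.0597
finger_force: 0.0
```

Emit:
carry_out(series=[0, 0, 0, 0, 0, 0, 1, 0, 0, 0, 0, 0, 0, 1, 0, 0, 0, 0, 0, 0, 1, 0, 0, 0, 0, 0, 0, 1, 0, 0, 0, 0, 0, 0, 1, 0, 0, 0, 0, 0, -0.1, 1, 0, 0, 0, 0, 0, -0.2, 1, 0, 0, 0, 0, 0, -0.3, 1])

```text
time_s: 13.28
position: [0.4205, -0.3485, 0.1318]
eef_rot: [-3.141, 0.0, -0.088]
wrist_force: [-0.1, -0.2, -0.7]
finger_gap: 0.0358
finger_force: 59.9
```

```bash
python3 - <<'E'
from plan import *
s=meas();x,y=N(0)
call([(.45,-.11,.16,-.02,1,8)],s)
call([(x,y,.09,Y,1,8)])
E
```

```text
13.2833 [ 0.4205 -0.3485  0.1318] [-3.1413e+00  3.0000e-04 -8.7500e-02] gap 0.0358 F 59.9 [-0.1 -0.2 -0.7]
-0.0107 [0.0213, -0.6003, -0.0704] 1 x 8 need 5.8
-0.0066 [0.0525, -0.5375, 0.175] 1 x 8 need 5.4
```

Emit:
carry_out(series=[0, 0, -0.0107, 0.0213, -0.6003, -0.0704, 1, 0, 0, -0.0107, 0.0213, -0.6003, -0.0704, 1, 0, 0, -0.0107, 0.0213, -0.6003, -0.0704, 1, 0, 0, -0.0107, 0.0213, -0.6003, -0.0704, 1, 0, 0, -0.0107, 0.0213, -0.6003, -0.0704, 1, 0, 0, -0.0107, 0.0213, -0.6003, -0.0704, 1, 0, 0, -0.0107, 0.0213, -0.6003, -0.0704, 1, 0, 0, -0.0107, 0.0213, -0.6003, -0.0704, 1])

```text
time_s: 13.95
position: [0.4507, -0.109, 0.159]
eef_rot: [3.141, -0.002, -0.017]
wrist_force: [0.1, 0.1, -1.1]
finger_gap: 0.0355
finger_force: 59.9
```

Emit:
carry_out(series=[0, 0, -0.0066, 0.0525, -0.5375, 0.175, 1, 0, 0, -0.0066, 0.0525, -0.5375, 0.175, 1, 0, 0, -0.0066, 0.0525, -0.5375, 0.175, 1, 0, 0, -0.0066, 0.0525, -0.5375, 0.175, 1, 0, 0, -0.0066, 0.0525, -0.5375, 0.175, 1, 0, 0, -0.0066, 0.0525, -0.5375, 0.175, 1, 0, 0, -0.0066, 0.0525, -0.5375, 0.175, 1, 0, 0, -0.0066, 0.0525, -0.5375, 0.175, 1])

```text
time_s: 14.62
position: [0.4758, 0.1039, 0.0878]
eef_rot: [3.141, 0.001, 0.022]
wrist_force: [0.3, 0.2, 0.1]
finger_gap: 0.0358
finger_force: 60.0
```

```bash
python3 - <<'E'
from plan import *
s=meas();x,y=N(0)
call([(x+.0012,y,.0225,Y,1,4)],s)
E
```

```text
14.6167 [0.4758 0.1039 0.0878] [3.1413e+00 7.0000e-04 2.2000e-02] gap 0.0358 F 60.0 [0.3 0.2 0.1]
0.0001 [0.0018, -0.0014, 0.1633] 1 x 4 need 1.6
```

Emit:
carry_out(series=[0, 0, 0, 0.0018, -0.0014, 0.08, 1, 0, 0, 0, 0.0018, -0.0014, 0.12, 1, 0, 0, 0, 0.0018, -0.0014, 0.145, 1, 0, 0, 0, 0.0018, -0.0014, 0.158, 1, 0, 0, 0, 0.0018, -0.0014, 0.162, 1, 0, 0, 0, 0.0018, -0.0014, 0.163, 1, 0, 0, 0, 0.0018, -0.0014, 0.163, 1])

```text
time_s: 15.2
position: [0.477, 0.1044, 0.0238]
eef_rot: [-3.141, -0.001, 0.02]
wrist_force: [0.3, 0.3, -0.9]
finger_gap: 0.0353
finger_force: 60.1
```

Slightly lower, then release and rise.

Emit:
carry_out(series=[0, 0, 0, 0, 0, 0.003, 1, 0, 0, 0, 0, 0, 0.003, 1, 0, 0, 0, 0, 0, 0.003, 0.35, 0, 0, 0, 0, 0, 0.003, 0.35, 0, 0, 0, 0, 0, 0.003, 0.35, 0, 0, 0, 0, 0, -0.06, 0.35, 0, 0, 0, 0, 0, -0.16, 0.35, 0, 0, 0, 0, 0, -0.26, 0.35])

```text
time_s: 15.87
position: [0.4756, 0.1047, 0.1277]
eef_rot: [3.141, 0.002, 0.021]
wrist_force: [0.6, 0.1, 1.1]
finger_gap: 0.0558
finger_force: 0.0
```

```bash
python3 - <<'E'
from plan import *
s=meas();r=np.radians;look("4")
x,y,a=.5202,-.3432,r(21.7)
call([(.50,-.10,.14,.18,.35,8)],s)
call([(x,y,.07,a,.3,8)])
E
```

```text
15.8667 [0.4756 0.1047 0.1277] [3.1414e+00 2.4000e-03 2.1200e-02] gap 0.0558 F 0.0 [0.6 0.1 1.1]
scene board green area 2212 x 0.5213 y -0.3448 [58.1 40.4] yaw 21.9
scene nest turq area 2400 x 0.4739 y 0.1913 [59.2 41.3] yaw 1.6
scene nest amber area 2352 x 0.4756 y 0.1011 [58.9 41. ] yaw 2.2
scene nest blue area 2388 x 0.5458 y 0.1933 [59.1 41.2] yaw 1.7
top board green area 2259 x 0.5196 y -0.3423 [59.5 39.7] yaw 22.2
top nest blue area 869 x 0.5611 y 0.1972 [29.7 41.7] yaw -78.6
-0.0253 [0.0501, 0.5129, -0.0308] 0.35 x 8 need 5.0
-0.0316 [-0.0592, 0.6072, 0.175] 0.3 x 8 need 6.1
```

Emit:
carry_out(series=[0, 0, -0.0253, 0.0501, 0.5129, -0.0308, 0.35, 0, 0, -0.0253, 0.0501, 0.5129, -0.0308, 0.35, 0, 0, -0.0253, 0.0501, 0.5129, -0.0308, 0.35, 0, 0, -0.0253, 0.0501, 0.5129, -0.0308, 0.35, 0, 0, -0.0253, 0.0501, 0.5129, -0.0308, 0.35, 0, 0, -0.0253, 0.0501, 0.5129, -0.0308, 0.35, 0, 0, -0.0253, 0.0501, 0.5129, -0.0308, 0.35, 0, 0, -0.0253, 0.0501, 0.5129, -0.0308, 0.35])

```text
time_s: 16.63
position: [0.5005, -0.0996, 0.1389]
eef_rot: [-3.141, 0.001, 0.179]
wrist_force: [-0.2, -0.0, -1.3]
finger_gap: 0.0552
finger_force: 0.0
```

Emit:
carry_out(series=[0, 0, -0.0316, -0.0592, 0.6072, 0.175, 0.3, 0, 0, -0.0316, -0.0592, 0.6072, 0.175, 0.3, 0, 0, -0.0316, -0.0592, 0.6072, 0.175, 0.3, 0, 0, -0.0316, -0.0592, 0.6072, 0.175, 0.3, 0, 0, -0.0316, -0.0592, 0.6072, 0.175, 0.3, 0, 0, -0.0316, -0.0592, 0.6072, 0.175, 0.3, 0, 0, -0.0316, -0.0592, 0.6072, 0.175, 0.3, 0, 0, -0.0316, -0.0592, 0.6072, 0.175, 0.3])

```text
time_s: 17.3
position: [0.5208, -0.3432, 0.0677]
eef_rot: [-3.14, 0.001, 0.378]
wrist_force: [-0.7, 0.5, 0.6]
finger_gap: 0.0596
finger_force: 0.0
```

```bash
python3 - <<'E'
from plan import *
s=meas();r=np.radians
x,y,a=.5202,-.3432,r(21.8)
call([(x,y,.0065,a,.3,8)],s)
E
```

```text
17.3 [ 0.5208 -0.3432  0.0677] [-3.1398e+00  1.0000e-03  3.7790e-01] gap 0.0596 F 0.0 [-0.7  0.5  0.6]
-0.0004 [-0.0014, -0.0006, 0.153] 0.3 x 8 need 1.5
```

Emit:
carry_out(series=[0, 0, 0, -0.0014, -0.0006, 0.08, 0.3, 0, 0, 0, -0.0014, -0.0006, 0.12, 0.3, 0, 0, 0, -0.0014, -0.0006, 0.145, 0.3, 0, 0, 0, -0.0014, -0.0006, 0.154, 0.3, 0, 0, 0, -0.0014, -0.0006, 0.154, 0.3, 0, 0, 0, -0.0014, -0.0006, 0.154, 0.3])

```text
time_s: 17.8
position: [0.5212, -0.3426, 0.0089]
eef_rot: [3.14, -0.001, 0.38]
wrist_force: [-0.4, -0.8, 0.2]
finger_gap: 0.0597
finger_force: 0.0
```

Emit:
carry_out(series=[0, 0, 0, 0, 0, 0, 1, 0, 0, 0, 0, 0, 0, 1, 0, 0, 0, 0, 0, 0, 1, 0, 0, 0, 0, 0, 0, 1, 0, 0, 0, 0, 0, 0, 1, 0, 0, 0, 0, 0, -0.1, 1, 0, 0, 0, 0, 0, -0.2, 1, 0, 0, 0, 0, 0, -0.3, 1])

```text
time_s: 18.47
position: [0.5201, -0.3429, 0.1295]
eef_rot: [-3.141, 0.0, 0.379]
wrist_force: [0.1, -1.1, 0.3]
finger_gap: 0.0373
finger_force: 60.4
```

```bash
python3 - <<'E'
from plan import *
s=meas();x,y=N(1)
call([(.53,-.11,.16,.15,1,8)],s)
call([(x,y,.09,Y,1,8)])
E
```

```text
18.4667 [ 0.5201 -0.3429  0.1295] [-3.1412e+00  2.0000e-04  3.7860e-01] gap 0.0373 F 60.4 [ 0.1 -1.1  0.3]
0.0364 [0.2382, -0.5317, -0.0762] 1 x 8 need 5.6
0.0205 [0.1234, -0.5277, 0.175] 1 x 8 need 5.5
```

Emit:
carry_out(series=[0, 0, 0.0364, 0.2382, -0.5317, -0.0762, 1, 0, 0, 0.0364, 0.2382, -0.5317, -0.0762, 1, 0, 0, 0.0364, 0.2382, -0.5317, -0.0762, 1, 0, 0, 0.0364, 0.2382, -0.5317, -0.0762, 1, 0, 0, 0.0364, 0.2382, -0.5317, -0.0762, 1, 0, 0, 0.0364, 0.2382, -0.5317, -0.0762, 1, 0, 0, 0.0364, 0.2382, -0.5317, -0.0762, 1, 0, 0, 0.0364, 0.2382, -0.5317, -0.0762, 1])

```text
time_s: 19.13
position: [0.5305, -0.1091, 0.1591]
eef_rot: [3.141, -0.001, 0.152]
wrist_force: [-0.5, 0.0, -0.4]
finger_gap: 0.0369
finger_force: 60.4
```

Emit:
carry_out(series=[0, 0, 0.0205, 0.1234, -0.5277, 0.175, 1, 0, 0, 0.0205, 0.1234, -0.5277, 0.175, 1, 0, 0, 0.0205, 0.1234, -0.5277, 0.175, 1, 0, 0, 0.0205, 0.1234, -0.5277, 0.175, 1, 0, 0, 0.0205, 0.1234, -0.5277, 0.175, 1, 0, 0, 0.0205, 0.1234, -0.5277, 0.175, 1, 0, 0, 0.0205, 0.1234, -0.5277, 0.175, 1, 0, 0, 0.0205, 0.1234, -0.5277, 0.175, 1])

```text
time_s: 19.8
position: [0.5476, 0.1057, 0.0877]
eef_rot: [3.141, 0.001, 0.022]
wrist_force: [0.5, 0.3, 0.1]
finger_gap: 0.0373
finger_force: 60.4
```

```bash
python3 - <<'E'
from plan import *
s=meas();x,y=N(1)
call([(x+.0005,y,.0215,Y,1,4)],s)
E
```

```text
19.8 [0.5476 0.1057 0.0877] [3.1413e+00 9.0000e-04 2.2000e-02] gap 0.0373 F 60.4 [0.5 0.3 0.1]
0.0001 [0.0005, -0.0009, 0.1654] 1 x 4 need 1.6
```

Emit:
carry_out(series=[0, 0, 0, 0.0005, -0.0009, 0.08, 1, 0, 0, 0, 0.0005, -0.0009, 0.12, 1, 0, 0, 0, 0.0005, -0.0009, 0.145, 1, 0, 0, 0, 0.0005, -0.0009, 0.16, 1, 0, 0, 0, 0.0005, -0.0009, 0.165, 1, 0, 0, 0, 0.0005, -0.0009, 0.168, 1, 0, 0, 0, 0.0005, -0.0009, 0.168, 1, 0, 0, 0, 0.0005, -0.0009, 0.168, 1])

```text
time_s: 20.47
position: [0.5482, 0.1062, 0.0218]
eef_rot: [-3.141, -0.001, 0.021]
wrist_force: [-0.6, 0.3, -0.5]
finger_gap: 0.037
finger_force: 60.4
```

Emit:
carry_out(series=[0, 0, 0, 0, 0, 0, 0.35, 0, 0, 0, 0, 0, 0, 0.35, 0, 0, 0, 0, 0, 0, 0.35, 0, 0, 0, 0, 0, -0.06, 0.35, 0, 0, 0, 0, 0, -0.16, 0.35, 0, 0, 0, 0, 0, -0.26, 0.35, 0, 0, 0, 0, 0, -0.4, 0.35, 0, 0, 0, 0, 0, -0.4, 0.35])

```text
time_s: 21.13
position: [0.5492, 0.1065, 0.1873]
eef_rot: [-3.141, -0.008, 0.021]
wrist_force: [0.5, 1.1, 0.5]
finger_gap: 0.0557
finger_force: 0.0
```

```bash
python3 - <<'E'
from plan import *
s=meas();r=np.radians;look("5")
from h import *
im=cv2.imread("pics/scene_5.png");d=np.load("scene_d0.npy");P_=cloud("scene",d);dt=cloud("top",np.load("top_d0.npy"))
# screen surface in both clouds
for Q in(P_,dt):
    m=(Q[...,2]>.06)&(Q[...,0]>.40)&(Q[...,0]<.62)&(Q[...,1]>.2)&(Q[...,1]<.42);X=Q[m]
    i=np.argsort(X[:,2])[-30:];print(m.sum(),X.min(0),X.max(0),'top',X[i].mean(0))
    for lo in np.arange(.05,.27,.03):
        s_=X[(X[:,2]>=lo)&(X[:,2]<lo+.01)]
        if len(s_):print('%.2f'%lo,len(s_),s_.min(0),np.median(s_,0),s_.max(0))
c=im[90:290,250:500];cv2.imwrite("pics/pr5.png",cv2.resize(c,(750,600),interpolation=cv2.INTER_CUBIC))
E
```

```text
21.1333 [0.5492 0.1065 0.1873] [-3.1408 -0.0078  0.0215] gap 0.0557 F 0.0 [0.5 1.1 0.5]
scene nest turq area 2404 x 0.4739 y 0.1913 [59.3 41.3] yaw 1.8
scene nest green area 2323 x 0.5475 y 0.1025 [59. 40.] yaw 1.0
scene nest amber area 2350 x 0.4763 y 0.1049 [59.2 40.4] yaw 1.6
scene nest blue area 2388 x 0.5458 y 0.1933 [59.1 41.2] yaw 1.7
top nest turq area 562 x 0.4725 y 0.2083 [59.2 13.7] yaw 4.1
6224 [0.4051 0.2659 0.06  ] [0.6105 0.3347 0.2564] top [0.5096 0.3112 0.2546]
0.08 288 [0.4088 0.2715 0.08  ] [0.5208 0.2775 0.0854] [0.6092 0.3005 0.09  ]
0.11 293 [0.4074 0.2749 0.11  ] [0.52   0.284  0.1153] [0.6091 0.3034 0.1199]
0.14 313 [0.409  0.2833 0.14  ] [0.5196 0.2902 0.145 ] [0.609 0.311 0.15 ]
0.17 332 [0.4071 0.2883 0.17  ] [0.5167 0.2967 0.175 ] [0.6082 0.3194 0.1799]
0.20 321 [0.407  0.2927 0.2   ] [0.5204 0.3028 0.205 ] [0.6091 0.3234 0.21  ]
0.23 333 [0.4077 0.3003 0.23  ] [0.5138 0.3091 0.2348] [0.6087 0.3277 0.24  ]
4113 [0.4066 0.2678 0.06  ] [0.6076 0.3326 0.2619] top [0.4923 0.3147 0.2594]
0.08 141 [0.4074 0.2714 0.0802] [0.5046 0.2764 0.085 ] [0.6066 0.2857 0.0899]
0.11 157 [0.4087 0.2791 0.11  ] [0.502  0.283  0.1155] [0.6062 0.2867 0.12  ]
0.14 169 [0.4076 0.284  0.14  ] [0.5017 0.2891 0.1449] [0.6066 0.2953 0.1499]
0.17 167 [0.411  0.2909 0.1701] [0.5028 0.2952 0.1758] [0.6061 0.2994 0.1799]
0.20 186 [0.4078 0.2958 0.2001] [0.5071 0.3015 0.2047] [0.606  0.3058 0.2099]
0.23 214 [0.4068 0.3029 0.23  ] [0.5014 0.3079 0.2348] [0.6064 0.3226 0.2399]
0.26 5 [0.4344 0.3101 0.2601] [0.512  0.3134 0.2606] [0.6012 0.3175 0.2619]
```

View pics/pr5.png

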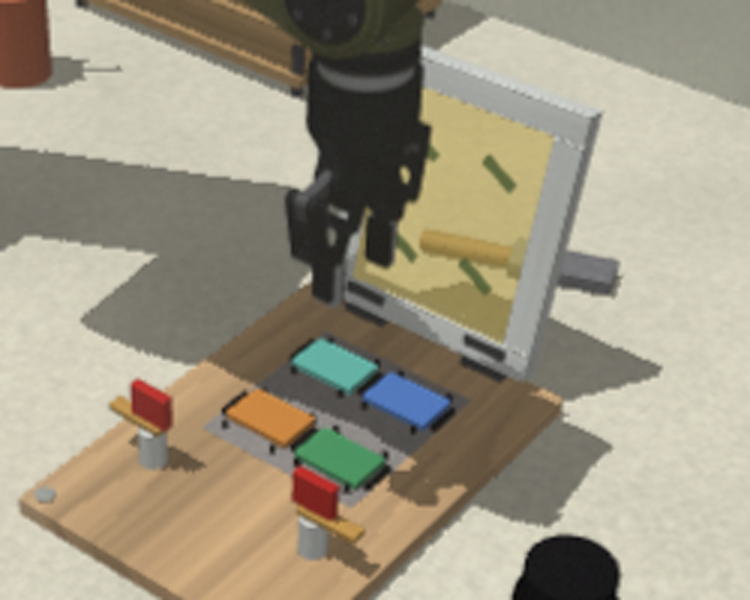

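```bash
cat >> plan.py <<'E'
HY,HZ=.2655,.03
def push(phi,r=.2175,w=.0145):
    d=np.array([-np.cos(phi),np.sin(phi)]);n=np.array([np.sin(phi),np.cos(phi)])
    return np.array([HY,HZ])+r*d+.02*n+[w,0]
E
python3 - <<'E'
from plan import *
s=meas()
call([(.54,.14,.30,Y,1,3),(.51,.33,.32,Y,1,5)],s)
call([(.51,.392,.31,Y,1,3),(.51,.392,.235,Y,1,4)])
for f in np.arange(1.9,-.01,-.1): print('%.2f'%f,push(f))
look("6",("scene",))
E
```

```text
21.2333 [0.5489 0.1065 0.1846] [-3.1409 -0.0062  0.0213] gap 0.0553 F 0.0 [-0.7 -0.5 -1.1]
-0.0 [-0.0205, -0.0843, -0.2885] 1 x 3 need 2.9
-0.0 [-0.0853, -0.5608, -0.3385] 1 x 5 need 4.6
0.0 [0.0033, -0.155, 0.025] 1 x 3 need 1.5
0.0 [0.0033, -0.155, 0.2125] 1 x 4 need 1.8
1.90 [0.36924148 0.22935448]
1.80 [0.34889341 0.23726782]
1.70 [0.32785697 0.24311021]
1.60 [0.30634237 0.24682327]
1.50 [0.28456456 0.2483699 ]
1.40 [0.26274114 0.24773466]
1.30 [0.24109017 0.24492388]
1.20 [0.21982797 0.23996566]
1.10 [0.19916699 0.23290952]
1.00 [0.17931367 0.22382599]
0.90 [0.16046637 0.2128058 ]
0.80 [0.14281341 0.19995908]
0.70 [0.12653118 0.18541419]
0.60 [0.11178235 0.16931645]
0.50 [0.0987143  0.15182671]
0.40 [0.0874576  0.13311971]
0.30 [0.07812472 0.11338237]
0.20 [0.07080891 0.09281191]
0.10 [0.06558326 0.07161385]
-0.00 [0.0625 0.05  ]
scene nest turq area 2407 x 0.4739 y 0.1913 [59.3 41.3] yaw 1.8
scene nest green area 2320 x 0.5476 y 0.1024 [59.  39.8] yaw 1.2
scene nest amber area 2347 x 0.4763 y 0.1049 [59.2 40.4] yaw 1.7
scene nest blue area 2386 x 0.5458 y 0.1933 [59.1 41.2] yaw 1.5
```

Emit:
carry_out(series=[0, 0, 0, -0.0205, -0.0843, -0.2885, 1, 0, 0, 0, -0.0205, -0.0843, -0.2885, 1, 0, 0, 0, -0.0205, -0.0843, -0.2885, 1, 0, 0, 0, -0.0853, -0.5608, -0.3385, 1, 0, 0, 0, -0.0853, -0.5608, -0.3385, 1, 0, 0, 0, -0.0853, -0.5608, -0.3385, 1, 0, 0, 0, -0.0853, -0.5608, -0.3385, 1, 0, 0, 0, -0.0853, -0.5608, -0.3385, 1])

```text
time_s: 21.95
position: [0.5076, 0.333, 0.3146]
eef_rot: [3.141, 0.002, 0.023]
wrist_force: [0.4, -0.6, -0.1]
finger_gap: 0.0001
finger_force: 0.0
```

```bash
python3 - <<'E'
from plan import *
s=meas()
call([(.51,.385,.31,Y,1,3),(.51,.385,.24,Y,1,5)],s)
from h import *
im,d=snap("scene");Q=cloud("scene",d)
for i in range(4):
    n=N(i)+[.0005,-.001]
    for dx,dy in((0,0),(.022,0),(-.022,0),(0,.012),(0,-.012)):
        u,v=proj("scene",[n[0]+dx,n[1]+dy,.026])[0].round().astype(int);print(i,dx,dy,'z %.4f'%np.median(Q[v-1:v+2,u-1:u+2,2]))
cv2.imwrite("pics/nest7.png",ortho("scene",im,.026,.42,.60,.05,.25,3000))
E
```

```text
21.95 [0.5076 0.333  0.3146] [3.1408e+00 2.4000e-03 2.3000e-02] gap 0.0001 F 0.0 [ 0.4 -0.6 -0.1]
0.0002 [0.0091, -0.1297, 0.0115] 1 x 3 need 1.3
0.0002 [0.0091, -0.1297, 0.1865] 1 x 5 need 1.7
0 0 0 z 0.0247
0 0.022 0 z 0.0238
0 -0.022 0 z 0.0241
0 0 0.012 z 0.0253
0 0 -0.012 z 0.0245
1 0 0 z 0.0236
1 0.022 0 z 0.0236
1 -0.022 0 z 0.0235
1 0 0.012 z 0.0241
1 0 -0.012 z 0.0241
2 0 0 z 0.0239
2 0.022 0 z 0.0251
2 -0.022 0 z 0.0242
2 0 0.012 z 0.0241
2 0 -0.012 z 0.0239
3 0 0 z 0.0235
3 0.022 0 z 0.0243
3 -0.022 0 z 0.0253
3 0 0.012 z 0.0240
3 0 -0.012 z 0.0246
```

View pics/nest7.png

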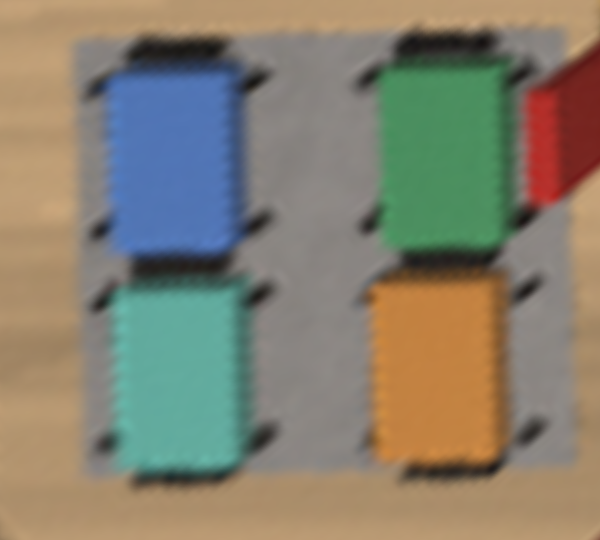

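Emit:
carry_out(series=[0, 0, 0, 0.0091, -0.1297, 0.0115, 1, 0, 0, 0, 0.0091, -0.1297, 0.0115, 1, 0, 0, 0, 0.0091, -0.1297, 0.0115, 1, 0, 0, 0, 0.0091, -0.1297, 0.1, 1, 0, 0, 0, 0.0091, -0.1297, 0.1865, 1, 0, 0, 0, 0.0091, -0.1297, 0.1865, 1, 0, 0, 0, 0.0091, -0.1297, 0.1865, 1, 0, 0, 0, 0.0091, -0.1297, 0.1865, 1])

```text
time_s: 22.67
position: [0.512, 0.3815, 0.2436]
eef_rot: [-3.141, -0.002, 0.021]
wrist_force: [0.7, -0.2, 0.8]
finger_gap: -0.0
finger_force: 0.0
```

```bash
python3 - <<'E'
from plan import *
s=meas()
call([(.51,*push(f),Y,1,1) for f in (1.85,1.78,1.71,1.65,1.58,1.52,1.45,1.38)],s)
call([(.51,*push(f),Y,1,1) for f in (1.31,1.24,1.17,1.10,1.03,.96,.89,.82)])
E
```

```text
22.6667 [0.512  0.3815 0.2436] [-3.1407e+00 -1.5000e-03  2.0700e-02] gap -0.0000 F 0.0 [ 0.7 -0.2  0.8]
-0.0001 [-0.0061, 0.0557, 0.0252] 1 x 1 need 0.6
-0.0001 [-0.0069, 0.0918, 0.0126] 1 x 1 need 0.4
-0.0001 [-0.0077, 0.1287, 0.0025] 1 x 1 need 0.4
-0.0001 [-0.0083, 0.1607, -0.004] 1 x 1 need 0.3
-0.0001 [-0.0091, 0.1986, -0.0092] 1 x 1 need 0.4
-0.0001 [-0.0098, 0.2313, -0.0115] 1 x 1 need 0.3
-0.0001 [-0.0106, 0.2695, -0.0117] 1 x 1 need 0.4
-0.0001 [-0.0114, 0.3076, -0.0093] 1 x 1 need 0.4
0.0 [-0.0008, 0.0379, 0.0051] 1 x 1 need 0.4
0.0 [-0.0016, 0.0753, 0.0129] 1 x 1 need 0.4
0.0 [-0.0024, 0.1121, 0.0232] 1 x 1 need 0.4
0.0 [-0.0032, 0.148, 0.0361] 1 x 1 need 0.4
0.0 [-0.0039, 0.183, 0.0515] 1 x 1 need 0.4
0.0 [-0.0047, 0.2168, 0.0693] 1 x 1 need 0.4
0.0 [-0.0054, 0.2493, 0.0894] 1 x 1 need 0.4
0.0 [-0.006, 0.2803, 0.1117] 1 x 1 need 0.4
```

Emit:
carry_out(series=[0, 0, 0, -0.0061, 0.0557, 0.0252, 1, 0, 0, 0, -0.0069, 0.0918, 0.0126, 1, 0, 0, 0, -0.0077, 0.1287, 0.0025, 1, 0, 0, 0, -0.0083, 0.1607, -0.004, 1, 0, 0, 0, -0.0091, 0.1986, -0.0092, 1, 0, 0, 0, -0.0098, 0.2313, -0.0115, 1, 0, 0, 0, -0.0106, 0.2695, -0.0117, 1, 0, 0, 0, -0.0114, 0.3076, -0.0093, 1])

```text
time_s: 23.33
position: [0.5096, 0.2573, 0.2462]
eef_rot: [-3.141, -0.001, 0.021]
wrist_force: [2.5, 2.6, 1.4]
finger_gap: 0.0001
finger_force: 1.4
```

```bash
python3 - <<'E'
from plan import *
s=meas()
from h import *
im,d=snap("scene");Q=cloud("scene",d)
c=im[90:250,300:460];cv2.imwrite("pics/s8.png",cv2.resize(c,(480,480)))
E
```

```text
23.3333 [0.5096 0.2573 0.2462] [-3.1411e+00 -1.2000e-03  2.1300e-02] gap 0.0001 F 1.4 [2.5 2.6 1.4]
```

View pics/s8.png

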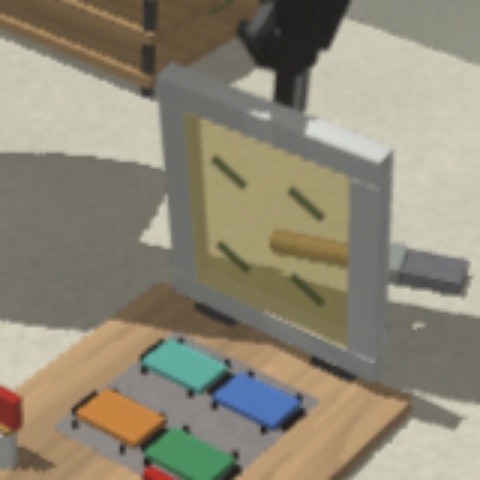

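Emit:
carry_out(series=[0, 0, 0, -0.0008, 0.0379, 0.0051, 1, 0, 0, 0, -0.0016, 0.0753, 0.0129, 1, 0, 0, 0, -0.0024, 0.1121, 0.0232, 1, 0, 0, 0, -0.0032, 0.148, 0.0361, 1, 0, 0, 0, -0.0039, 0.183, 0.0515, 1, 0, 0, 0, -0.0047, 0.2168, 0.0693, 1, 0, 0, 0, -0.0054, 0.2493, 0.0894, 1, 0, 0, 0, -0.006, 0.2803, 0.1117, 1])

```text
time_s: 24.05
position: [0.5093, 0.1451, 0.1999]
eef_rot: [3.141, 0.0, 0.021]
wrist_force: [1.1, 0.6, 2.2]
finger_gap: 0.0001
finger_force: 0.9
```

```bash
python3 - <<'E'
from plan import *
s=meas()
call([(.51,*push(f),Y,1,1) for f in (.75,.68,.61,.54,.48,.42,.36,.30)],s)
call([(.51,*push(f),Y,1,1) for f in (.25,.20,.15,.11,.07,.03,.0,-.01)])
E
```

```text
24.05 [0.5093 0.1451 0.1999] [3.1415e+00 1.0000e-04 2.1100e-02] gap 0.0001 F 0.9 [1.1 0.6 2.2]
-0.0001 [0.0011, 0.0265, 0.0176] 1 x 1 need 0.3
-0.0001 [0.0005, 0.0541, 0.044] 1 x 1 need 0.4
-0.0001 [0.0, 0.0798, 0.0723] 1 x 1 need 0.4
-0.0001 [-0.0005, 0.1034, 0.1024] 1 x 1 need 0.4
-0.0001 [-0.0009, 0.1219, 0.1294] 1 x 1 need 0.3
-0.0001 [-0.0012, 0.1388, 0.1574] 1 x 1 need 0.3
-0.0001 [-0.0016, 0.154, 0.1865] 1 x 1 need 0.3
-0.0001 [-0.0018, 0.1674, 0.2164] 1 x 1 need 0.3
0.0 [-0.0002, 0.0098, 0.0255] 1 x 1 need 0.3
0.0 [-0.0004, 0.0183, 0.0514] 1 x 1 need 0.3
0.0 [-0.0005, 0.0255, 0.0778] 1 x 1 need 0.3
0.0 [-0.0007, 0.0303, 0.0991] 1 x 1 need 0.2
0.0 [-0.0007, 0.0342, 0.1205] 1 x 1 need 0.2
0.0 [-0.0008, 0.0373, 0.1422] 1 x 1 need 0.2
0.0 [-0.0008, 0.0391, 0.1585] 1 x 1 need 0.2
0.0 [-0.0008, 0.0395, 0.1639] 1 x 1 need 0.1
```

Emit:
carry_out(series=[0, 0, 0, 0.0011, 0.0265, 0.0176, 1, 0, 0, 0, 0.0005, 0.0541, 0.044, 1, 0, 0, 0, 0, 0.0798, 0.0723, 1, 0, 0, 0, -0.0005, 0.1034, 0.1024, 1, 0, 0, 0, -0.0009, 0.1219, 0.1294, 1, 0, 0, 0, -0.0012, 0.1388, 0.1574, 1, 0, 0, 0, -0.0016, 0.154, 0.1865, 1, 0, 0, 0, -0.0018, 0.1674, 0.2164, 1])

```text
time_s: 24.72
position: [0.51, 0.0787, 0.113]
eef_rot: [3.141, 0.0, 0.021]
wrist_force: [0.9, -0.4, 1.8]
finger_gap: -0.0001
finger_force: 0.5
```

Emit:
carry_out(series=[0, 0, 0, 0, 0.0098, 0.0255, 1, 0, 0, 0, 0, 0.02, 0.0514, 1, 0, 0, 0, 0, 0.029, 0.0778, 1, 0, 0, 0, 0, 0.037, 0.0991, 1, 0, 0, 0, 0, 0.044, 0.1205, 1, 0, 0, 0, 0, 0.05, 0.14, 1])

```text
time_s: 25.22
position: [0.5105, 0.0593, 0.0573]
eef_rot: [-3.142, 0.0, 0.021]
wrist_force: [0.5, 0.6, -0.1]
finger_gap: 0.0002
finger_force: 0.3
```

Emit:
carry_out(series=[0, 0, 0, 0, 0.004, 0.006, 1, 0, 0, 0, 0, 0.008, 0.012, 1, 0, 0, 0, 0, 0.01, 0.017, 1, 0, 0, 0, 0, 0.01, 0.02, 1, 0, 0, 0, 0, 0.01, 0.02, 1])

```text
time_s: 25.63
position: [0.5107, 0.0555, 0.0502]
eef_rot: [3.142, -0.0, 0.021]
wrist_force: [-0.4, 0.2, 0.2]
finger_gap: -0.0002
finger_force: 0.0
```

Emit:
carry_out(series=[0, 0, 0, 0, 0, 0.005, 1, 0, 0, 0, 0, 0, 0.009, 1, 0, 0, 0, 0, 0, 0.012, 1, 0, 0, 0, 0, 0, 0.012, 1])

```text
time_s: 25.97
position: [0.5112, 0.0556, 0.0493]
eef_rot: [3.141, -0.002, 0.022]
wrist_force: [-24.6, -3.2, 53.1]
finger_gap: 0.0002
finger_force: 26.9
```

```bash
python3 - <<'E'
from plan import *
from h import *
s=meas()
im,d=snap("scene");Q=cloud("scene",d);cv2.imwrite("pics/sc9.png",im)
for x in(.43,.47,.55,.58):
    for y in (.048,.06):
        u,v=proj("scene",[x,y,.05])[0].round().astype(int);print(x,y,Q[v,u])
u,v=proj("scene",[.51,.06,.05])[0].astype(int)
cv2.imwrite("pics/s9.png",cv2.resize(im[v-80:v+70,u-100:u+100],(800,600),interpolation=cv2.INTER_CUBIC));print(u-100,v-80)
E
```

```text
25.9667 [0.5112 0.0556 0.0493] [ 3.1413 -0.0018  0.0216] gap 0.0002 F 26.9 [-24.6  -3.2  53.1]
0.43 0.048 [0.4307 0.0468 0.0505]
0.43 0.06 [0.4294 0.0623 0.0493]
0.47 0.048 [0.4694 0.0487 0.0492]
0.47 0.06 [0.4515 0.0803 0.0284]
0.55 0.048 [0.5752 0.0149 0.0874]
0.55 0.06 [0.5331 0.0812 0.0273]
0.58 0.048 [0.6045 0.0157 0.0871]
0.58 0.06 [0.5662 0.08   0.0289]
238 155
```

View pics/s9.png

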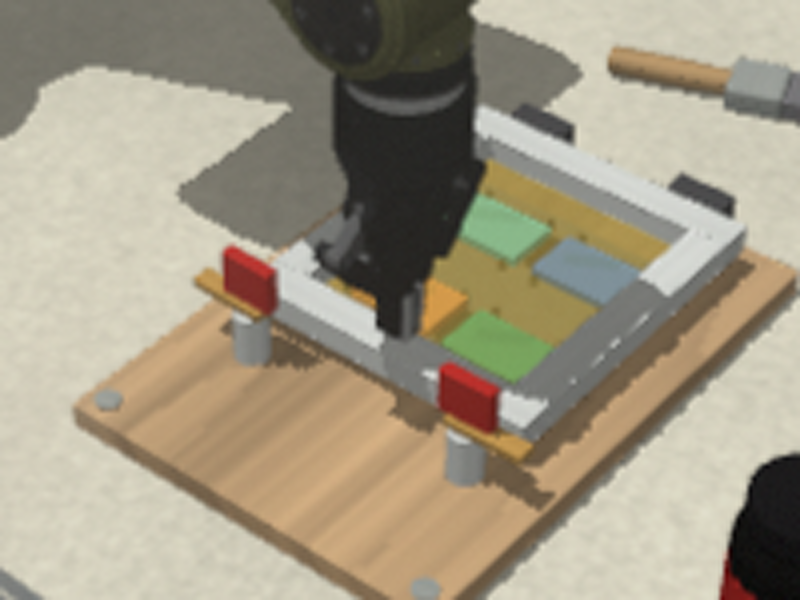

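Emit:
carry_out(series=[0, 0, 0, 0, 0, -0.02, 1, 0, 0, 0, 0, 0, -0.1, 1, 0, 0, 0, 0, 0, -0.2, 1, 0, 0, 0, 0, 0, -0.3, 1, 0, 0, 0, 0, 0, -0.3, 1])

```text
time_s: 26.43
position: [0.5133, 0.0558, 0.1731]
eef_rot: [-3.141, -0.011, 0.021]
wrist_force: [0.1, -0.2, 0.8]
finger_gap: -0.0001
finger_force: 0.0
```

```bash
python3 - <<'E'
from plan import *
from h import *
s=meas()
for n in("scene","top"):
    im=cv2.imread(f"pics/{n}0.png");Q=cloud(n,np.load(f"{n}_d0.npy"));hsv=cv2.cvtColor(im,cv2.COLOR_BGR2HSV)
    m=((hsv[...,0]<8)|(hsv[...,0]>172))&(hsv[...,1]>150)
    o=ortho(n,im,.089,.38,.66,-.06,.08,3000);ho=cv2.cvtColor(o,cv2.COLOR_BGR2HSV)
    mo=(((ho[...,0]<8)|(ho[...,0]>172))&(ho[...,1]>150)).astype(np.uint8);k,l,st,c=cv2.connectedComponentsWithStats(mo)
    for nm,x0 in(("near",.435),("far",.591)):
        mm=m&(abs(Q[...,0]-x0)<.04)&(abs(Q[...,1]-.012)<.04);X=Q[mm]
        print(n,nm,mm.sum(),'min',np.percentile(X,3,0),'max',np.percentile(X,97,0),'med',np.median(X,0))
    for i in range(1,k):
        if st[i,4]>300:
            x,y,w,h,a=st[i];print('ortho blob x %.4f..%.4f y %.4f..%.4f'%(.66-(y+h)/3000,.66-y/3000,.08-(x+w)/3000,.08-x/3000),a)
    # pixels of expected wing top for check
for nm,xy in(("near",P(-.078,-.137)),("far",P(.078,-.137))): print(nm,xy)
E
```

```text
26.4333 [0.5133 0.0558 0.1731] [-3.1414 -0.0114  0.0215] gap -0.0001 F 0.0 [ 0.1 -0.2  0.8]
scene near 151 min [0.4205 0.0044 0.0607] max [0.454  0.0138 0.0889] med [0.4392 0.0076 0.0791]
scene far 171 min [0.5761 0.0083 0.0614] max [0.6093 0.0178 0.0891] med [0.5934 0.0114 0.0784]
ortho blob x 0.5737..0.6263 y -0.0147..0.0177 10188
ortho blob x 0.4193..0.4753 y -0.0180..0.0147 10470
top near 63 min [0.42   0.0093 0.0194] max [0.4523 0.0182 0.0952] med [0.436 0.014 0.089]
top far 61 min [0.574  0.0133 0.0553] max [0.6069 0.0203 0.0935] med [0.5927 0.0158 0.0876]
ortho blob x 0.5713..0.6080 y 0.0110..0.0227 3088
ortho blob x 0.4183..0.4533 y 0.0070..0.0190 2991
near [0.4353 0.0117]
far [0.5912 0.015 ]
```

```bash
python3 - <<'E'
from plan import *
s=meas()
call([(.5912,.0153,.13,Y,.5,5),(.5912,.0153,.085,Y,.5,3)],s)
E
```

```text
26.4333 [0.5133 0.0558 0.1731] [-3.1414 -0.0114  0.0215] gap -0.0001 F 0.0 [ 0.1 -0.2  0.8]
-0.0 [0.1924, 0.1054, 0.1079] 0.5 x 5 need 2.3
-0.0 [0.1924, 0.1054, 0.2204] 0.5 x 3 need 1.1
```

Emit:
carry_out(series=[0, 0, 0, 0.1924, 0.1054, 0.1079, 0.5, 0, 0, 0, 0.1924, 0.1054, 0.1079, 0.5, 0, 0, 0, 0.1924, 0.1054, 0.1079, 0.5, 0, 0, 0, 0.1924, 0.1054, 0.1079, 0.5, 0, 0, 0, 0.1924, 0.1054, 0.18, 0.5, 0, 0, 0, 0.1924, 0.1054, 0.18, 0.5, 0, 0, 0, 0.1924, 0.1054, 0.18, 0.5, 0, 0, 0, 0.1924, 0.1054, 0.18, 0.5])

```text
time_s: 27.1
position: [0.5886, 0.0154, 0.0948]
eef_rot: [3.142, -0.001, 0.022]
wrist_force: [-0.3, -0.2, 0.1]
finger_gap: 0.0427
finger_force: 0.0
```

```bash
python3 - <<'E'
from plan import *
s=meas()
call([(.5912,.0153,.066,Y,.5,5),(.5912,.0153,.066,Y,.85,3)],s)
E
```

```text
27.1 [0.5886 0.0154 0.0948] [ 3.1416e+00 -1.1000e-03  2.1700e-02] gap 0.0427 F 0.0 [-0.3 -0.2  0.1]
0.0 [0.0065, 0.0003, 0.072] 0.5 x 5 need 0.7
0.0 [0.0065, 0.0003, 0.072] 0.85 x 3 need 0.0
```

Emit:
carry_out(series=[0, 0, 0, 0.0065, 0.0003, 0.03, 0.5, 0, 0, 0, 0.0065, 0.0003, 0.06, 0.5, 0, 0, 0, 0.0065, 0.0003, 0.072, 0.5, 0, 0, 0, 0.0065, 0.0003, 0.072, 0.85, 0, 0, 0, 0.0065, 0.0003, 0.072, 0.85, 0, 0, 0, 0.0065, 0.0003, 0.072, 0.85, 0, 0, 0, 0.0065, 0.0003, 0.072, 0.85])

```text
time_s: 27.68
position: [0.5913, 0.015, 0.065]
eef_rot: [3.142, -0.001, 0.021]
wrist_force: [0.3, 0.1, 0.4]
finger_gap: 0.0128
finger_force: 0.1
```

Emit:
carry_out(series=[0, 0, -0.019, 0, 0, 0, 0.85, 0, 0, -0.038, 0, 0, 0, 0.85, 0, 0, -0.057, 0, 0, 0, 0.85, 0, 0, -0.076, 0, 0, 0, 0.85, 0, 0, -0.095, 0, 0, 0, 0.85, 0, 0, -0.114, 0, 0, 0, 0.85, 0, 0, -0.133, 0, 0, 0, 0.85, 0, 0, -0.15, 0, 0, 0, 0.85])

```text
time_s: 28.35
position: [0.5912, 0.0154, 0.065]
eef_rot: [3.142, -0.001, 0.97]
wrist_force: [-0.8, 3.7, 0.5]
finger_gap: 0.0124
finger_force: 1.4
```

Emit:
carry_out(series=[0, 0, -0.019, 0, 0, 0, 0.85, 0, 0, -0.038, 0, 0, 0, 0.85, 0, 0, -0.057, 0, 0, 0, 0.85, 0, 0, -0.076, 0, 0, 0, 0.85, 0, 0, -0.095, 0, 0, 0, 0.85, 0, 0, -0.112, 0, 0, 0, 0.85, 0, 0, -0.112, 0, 0, 0, 0.85])

```text
time_s: 28.93
position: [0.5913, 0.0152, 0.065]
eef_rot: [3.141, -0.0, 1.673]
wrist_force: [-0.2, 0.0, -1.4]
finger_gap: 0.0127
finger_force: 0.0
```

Emit:
carry_out(series=[0, 0, -0.0065, 0, 0, 0, 0.85, 0, 0, -0.0065, 0, 0, 0, 0.85, 0, 0, -0.0065, 0, 0, 0, 0.5, 0, 0, -0.0065, 0, 0, 0, 0.5, 0, 0, -0.0065, 0, 0, -0.05, 0.5, 0, 0, -0.0065, 0, 0, -0.15, 0.5, 0, 0, -0.0065, 0, 0, -0.2, 0.5])

```text
time_s: 29.52
position: [0.5917, 0.0148, 0.148]
eef_rot: [3.139, 0.001, 1.706]
wrist_force: [0.2, -0.2, 1.5]
finger_gap: 0.0427
finger_force: 0.0
```

```bash
python3 - <<'E'
from plan import *
s=meas()
call([(.51,.0150,.145,2.45,.5,8)],s)
call([(.4356,.0120,.10,Y+np.pi,.5,8)])
E
```

```text
29.5167 [0.5917 0.0148 0.148 ] [3.1391e+00 6.0000e-04 1.7061e+00] gap 0.0427 F 0.0 [ 0.2 -0.2  1.5]
-0.1184 [0.028, -0.2024, 0.0075] 0.5 x 8 need 6.0
-0.1135 [0.1385, -0.1244, 0.1125] 0.5 x 8 need 5.7
```

Emit:
carry_out(series=[0, 0, -0.1184, 0.028, -0.2024, 0.0075, 0.5, 0, 0, -0.1184, 0.028, -0.2024, 0.0075, 0.5, 0, 0, -0.1184, 0.028, -0.2024, 0.0075, 0.5, 0, 0, -0.1184, 0.028, -0.2024, 0.0075, 0.5, 0, 0, -0.1184, 0.028, -0.2024, 0.0075, 0.5, 0, 0, -0.1184, 0.028, -0.2024, 0.0075, 0.5, 0, 0, -0.1184, 0.028, -0.2024, 0.0075, 0.5, 0, 0, -0.1184, 0.028, -0.2024, 0.0075, 0.5])

```text
time_s: 30.18
position: [0.5093, 0.0149, 0.1417]
eef_rot: [-3.142, 0.0, 2.447]
wrist_force: [-0.4, -0.9, -0.4]
finger_gap: 0.0428
finger_force: 0.0
```

Emit:
carry_out(series=[0, 0, -0.1135, 0.1385, -0.1244, 0.1125, 0.5, 0, 0, -0.1135, 0.1385, -0.1244, 0.1125, 0.5, 0, 0, -0.1135, 0.1385, -0.1244, 0.1125, 0.5, 0, 0, -0.1135, 0.1385, -0.1244, 0.1125, 0.5, 0, 0, -0.1135, 0.1385, -0.1244, 0.1125, 0.5, 0, 0, -0.1135, 0.1385, -0.1244, 0.1125, 0.5, 0, 0, -0.1135, 0.1385, -0.1244, 0.1125, 0.5, 0, 0, -0.1135, 0.1385, -0.1244, 0.1125, 0.5])

```text
time_s: 30.85
position: [0.435, 0.0118, 0.0966]
eef_rot: [-3.142, 0.0, -3.124]
wrist_force: [0.5, -0.0, -0.5]
finger_gap: 0.0427
finger_force: 0.0
```

```bash
python3 - <<'E'
from plan import *
s=meas()
call([(.4356,.0120,.0655,Y+np.pi,.5,5)],s)
E
```

```text
30.85 [0.435  0.0118 0.0966] [-3.1416  0.     -3.1243] gap 0.0427 F 0.0 [ 0.5 -0.  -0.5]
-0.0007 [-0.0016, 0.0005, 0.0778] 0.5 x 5 need 50.3
```

Emit:
carry_out(series=[0, 0, 0, -0.0016, 0.0005, 0.03, 0.5, 0, 0, 0, -0.0016, 0.0005, 0.06, 0.5, 0, 0, 0, -0.0016, 0.0005, 0.077, 0.5, 0, 0, 0, -0.0016, 0.0005, 0.077, 0.85, 0, 0, 0, -0.0016, 0.0005, 0.077, 0.85, 0, 0, 0, -0.0016, 0.0005, 0.077, 0.85, 0, 0, 0, -0.0016, 0.0005, 0.077, 0.85])

```text
time_s: 31.43
position: [0.4359, 0.012, 0.0663]
eef_rot: [-3.142, 0.001, -3.119]
wrist_force: [0.9, -0.4, 0.3]
finger_gap: 0.0127
finger_force: 0.0
```

Emit:
carry_out(series=[0, 0, 0.019, 0, 0, 0, 0.85, 0, 0, 0.038, 0, 0, 0, 0.85, 0, 0, 0.057, 0, 0, 0, 0.85, 0, 0, 0.076, 0, 0, 0, 0.85, 0, 0, 0.095, 0, 0, 0, 0.85, 0, 0, 0.114, 0, 0, 0, 0.85, 0, 0, 0.133, 0, 0, 0, 0.85, 0, 0, 0.15, 0, 0, 0, 0.85])

```text
time_s: 32.1
position: [0.4357, 0.0123, 0.0663]
eef_rot: [3.141, 0.0, 2.216]
wrist_force: [-0.3, 2.3, 0.7]
finger_gap: 0.0131
finger_force: 1.6
```

Emit:
carry_out(series=[0, 0, 0.019, 0, 0, 0, 0.85, 0, 0, 0.038, 0, 0, 0, 0.85, 0, 0, 0.057, 0, 0, 0, 0.85, 0, 0, 0.076, 0, 0, 0, 0.85, 0, 0, 0.095, 0, 0, 0, 0.85, 0, 0, 0.114, 0, 0, 0, 0.85, 0, 0, 0.119, 0, 0, 0, 0.85, 0, 0, 0.119, 0, 0, 0, 0.85])

```text
time_s: 32.77
position: [0.4355, 0.0121, 0.0662]
eef_rot: [-3.142, -0.0, 1.473]
wrist_force: [-1.8, 1.7, 1.4]
finger_gap: 0.0131
finger_force: 1.0
```

Emit:
carry_out(series=[0, 0, 0, 0, 0, 0, 0.5, 0, 0, 0, 0, 0, 0, 0.5, 0, 0, 0, 0, 0, 0, 0.5, 0, 0, 0, 0, 0, -0.08, 0.5, 0, 0, 0, 0, 0, -0.18, 0.5, 0, 0, 0, 0, 0, -0.26, 0.5, 0, 0, 0, 0, 0, -0.26, 0.5])

```text
time_s: 33.35
position: [0.4379, 0.0119, 0.1757]
eef_rot: [3.132, -0.0, 1.476]
wrist_force: [0.5, -0.0, 0.3]
finger_gap: 0.0427
finger_force: 0.0
```

```bash
python3 - <<'E'
from plan import *
from h import *
s=meas()
im,d=snap("scene");np.save("scene_d10.npy",d);cv2.imwrite("pics/sc10.png",im)
im2,d2=snap("top");np.save("top_d10.npy",d2);cv2.imwrite("pics/tp10.png",im2)
c=cv2.resize(im[180:400,230:450],(600,600),interpolation=cv2.INTER_CUBIC);cv2.imwrite("pics/s10.png",c)
E
```

```text
33.35 [0.4379 0.0119 0.1757] [ 3.1324 -0.0003  1.4759] gap 0.0427 F 0.0 [ 0.5 -0.   0.3]
```

View pics/s10.png

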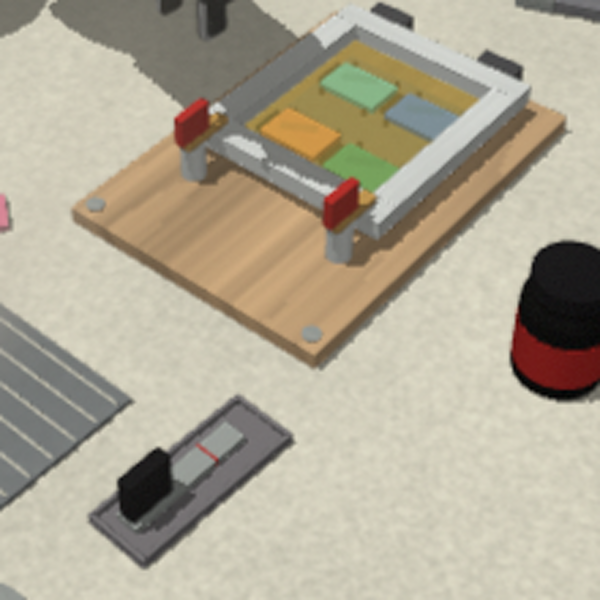

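```bash
python3 - <<'E'
from h import *
S=3000
for n,f in(("scene","sc10"),("top","tp10")):
    im=cv2.imread(f"pics/{f}.png");Q=cloud(n,np.load(f"{'scene' if n=='scene' else 'top'}_d10.npy"))
    o=ortho(n,im,.012,.59,.71,-.32,-.12,S);h=cv2.cvtColor(o,cv2.COLOR_BGR2HSV)
    W=lambda v,u:(.71-v/S,-.12-u/S)
    red=((h[...,0]<12)|(h[...,0]>170))&(h[...,1]>90);v,u=np.nonzero(red)
    if len(v):print(n,'red',len(v),W(v.mean(),u.mean()))
    g=cv2.cvtColor(o,cv2.COLOR_BGR2GRAY)
    k,l,st,c=cv2.connectedComponentsWithStats(cv2.morphologyEx(((h[...,1]<50)&(g>120)&(g<230)).astype(np.uint8),cv2.MORPH_OPEN,np.ones((9,9))))
    for i in range(1,k):
        if st[i,4]>1500 and st[i,4]<40000:
            v,u=np.nonzero(l==i);r=cv2.minAreaRect(np.c_[u,v].astype(np.float32));print(n,'bright',st[i,4],'ctr',W(r[0][1],r[0][0]),np.array(r[1])/S*1000,r[2])
    o=ortho(n,im,.052,.59,.71,-.32,-.12,S);g=cv2.cvtColor(o,cv2.COLOR_BGR2GRAY)
    k,l,st,c=cv2.connectedComponentsWithStats((g<45).astype(np.uint8))
    for i in range(1,k):
        if st[i,4]>1000:
            v,u=np.nonzero(l==i);r=cv2.minAreaRect(np.c_[u,v].astype(np.float32));print(n,'black@.052',st[i,4],W(r[0][1],r[0][0]),np.array(r[1])/S*1000,r[2])
    m=(Q[...,0]>.60)&(Q[...,0]<.70)&(Q[...,1]>-.31)&(Q[...,1]<-.13)&(Q[...,2]>.022);X=Q[m]
    print(n,'handle cloud',len(X),np.percentile(X,3,0),np.percentile(X,97,0),np.median(X,0))
    t=X[X[:,2]>np.percentile(X[:,2],75)];print('   top part',t.mean(0),t.min(0),t.max(0))
    o=ortho(n,im,.012,.59,.71,-.32,-.12,S);cv2.imwrite(f"pics/ga_{n}.png",cv2.resize(o,(600,360)))
a=cv2.imread("pics/ga_scene.png");b=cv2.imread("pics/ga_top.png");cv2.imwrite("pics/ga.png",np.vstack([a,b])[:, :][:600])
cv2.imwrite("pics/ga.png",cv2.resize(np.vstack([a,b]),(500,600)))
E
```

```text
scene red 458 (np.float64(0.6433558951965065), np.float64(-0.1998093158660844))
scene bright 5292 ctr (0.6419240926106771, -0.1833876241048177) [28.5627 20.9804] 0.9548412561416626
scene bright 5216 ctr (0.6409618377685546, -0.21653663126627604) [29.6537 21.1521] 1.1691393852233887
scene black@.052 12216 (0.6513848978678385, -0.26896126302083334) [55.0087 32.4561] 1.2453644275665283
scene handle cloud 310 [ 0.6345 -0.2796  0.023 ] [ 0.6487 -0.2419  0.0526] [ 0.6456 -0.2631  0.0453]
   top part [ 0.641  -0.2604  0.0515] [ 0.6342 -0.2789  0.0504] [ 0.6479 -0.2412  0.0538]
top red 36 (np.float64(0.6414166666666666), np.float64(-0.26289814814814816))
top bright 4058 ctr (0.6916546223958333, -0.14956659444173176) [19.8934 44.2319] 72.69947814941406
top bright 1604 ctr (0.6035946350097656, -0.1867113596598307) [21.2873 19.1691] 6.842772960662842
top black@.052 8579 (0.6378848063151041, -0.25074623616536457) [56.285  21.3395] 2.935673475265503
top handle cloud 130 [ 0.6319 -0.2792  0.0256] [ 0.6449 -0.2398  0.0573] [ 0.6373 -0.2589  0.0505]
   top part [ 0.638  -0.2573  0.0555] [ 0.6318 -0.2765  0.0533] [ 0.6442 -0.2395  0.0591]
```

View pics/ga.png

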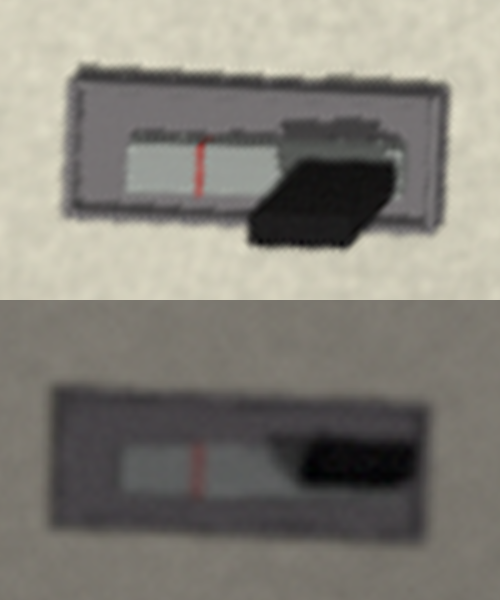

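```bash
python3 - <<'E'
from plan import *
from h import *
s=meas()
for n,b in(("scene",(-.0005,.0009)),("top",(.0005,-.0009))):
    Q=cloud(n,np.load(f"{n}_d10.npy"));m=(abs(Q[...,0]-.51)<.05)&(abs(Q[...,2]-.05)<.005)&(Q[...,1]<.1)&(Q[...,1]>0);X=Q[m]
    print(n,m.sum(),'rail y',np.percentile(X[:,1],[1,5,50,95,99])+b[1],'z',np.median(X[:,2]))
call([(.56,-.15,.15,1.552,.5,8)],s)
call([(.640,-.2595,.08,1.552,.5,8)])
E
```

```text
33.45 [0.436  0.012  0.1708] [ 3.1389 -0.0001  1.4757] gap 0.0428 F 0.0 [ 0.  -0.2 -0.6]
scene 345 rail y [0.0343 0.0355 0.0472 0.0595 0.0618] z 0.04828269107398676
top 182 rail y [0.0362 0.0363 0.0482 0.0578 0.0584] z 0.050184654720499065
-0.0121 [-0.3736, 0.347, 0.052] 0.5 x 8 need 4.9
0.0 [-0.2699, 0.2051, 0.175] 0.5 x 8 need 3.7
```

Emit:
carry_out(series=[0, 0, -0.0121, -0.3736, 0.347, 0.052, 0.5, 0, 0, -0.0121, -0.3736, 0.347, 0.052, 0.5, 0, 0, -0.0121, -0.3736, 0.347, 0.052, 0.5, 0, 0, -0.0121, -0.3736, 0.347, 0.052, 0.5, 0, 0, -0.0121, -0.3736, 0.347, 0.052, 0.5, 0, 0, -0.0121, -0.3736, 0.347, 0.052, 0.5, 0, 0, -0.0121, -0.3736, 0.347, 0.052, 0.5, 0, 0, -0.0121, -0.3736, 0.347, 0.052, 0.5])

```text
time_s: 34.12
position: [0.5587, -0.1496, 0.1477]
eef_rot: [-3.139, -0.001, 1.551]
wrist_force: [0.2, 0.4, -0.0]
finger_gap: 0.0426
finger_force: 0.0
```

Emit:
carry_out(series=[0, 0, 0, -0.2699, 0.2051, 0.175, 0.5, 0, 0, 0, -0.2699, 0.2051, 0.175, 0.5, 0, 0, 0, -0.2699, 0.2051, 0.175, 0.5, 0, 0, 0, -0.2699, 0.2051, 0.175, 0.5, 0, 0, 0, -0.2699, 0.2051, 0.175, 0.5, 0, 0, 0, -0.2699, 0.2051, 0.175, 0.5, 0, 0, 0, -0.2699, 0.2051, 0.175, 0.5, 0, 0, 0, -0.2699, 0.2051, 0.175, 0.5])

```text
time_s: 34.78
position: [0.6395, -0.2582, 0.0804]
eef_rot: [3.14, 0.0, 1.553]
wrist_force: [0.5, -0.0, -0.4]
finger_gap: 0.0428
finger_force: 0.0
```

```bash
python3 - <<'E'
from plan import *
from h import *
s=meas()
call([(.640,-.2595,.018,1.552,.5,5)],s)
im,d=snap("scene");cv2.imwrite("pics/sc11.png",im)
h=cv2.cvtColor(ortho("scene",im,.012,.59,.71,-.32,-.12,3000),cv2.COLOR_BGR2HSV);red=((h[...,0]<12)|(h[...,0]>170))&(h[...,1]>90);v,u=np.nonzero(red)
print('red',len(v),.71-v.mean()/3000,-.12-u.mean()/3000)
E
```

```text
34.7833 [ 0.6395 -0.2582  0.0804] [3.1403 0.0005 1.5526] gap 0.0428 F 0.0 [ 0.5 -0.  -0.4]
0.0001 [-0.0032, 0.0014, 0.156] 0.5 x 5 need 1.5
red 467 0.6430449678800856 -0.19991006423982868
```

Gauge unmoved; descend, grip and lift a little.

Emit:
carry_out(series=[0, 0, 0, -0.0032, 0.0014, 0.07, 0.5, 0, 0, 0, -0.0032, 0.0014, 0.12, 0.5, 0, 0, 0, -0.0032, 0.0014, 0.15, 0.5, 0, 0, 0, -0.0032, 0.0014, 0.156, 0.5, 0, 0, 0, -0.0032, 0.0014, 0.156, 0.5, 0, 0, 0, -0.0032, 0.0014, 0.156, 0.5])

```text
time_s: 35.33
position: [0.6405, -0.2609, 0.0182]
eef_rot: [3.14, 0.001, 1.551]
wrist_force: [0.8, 0.2, -0.0]
finger_gap: 0.0426
finger_force: 0.0
```

Emit:
carry_out(series=[0, 0, 0, 0, 0, 0, 1, 0, 0, 0, 0, 0, 0, 1, 0, 0, 0, 0, 0, 0, 1, 0, 0, 0, 0, 0, 0, 1, 0, 0, 0, 0, 0, 0, 1, 0, 0, 0, 0, 0, -0.04, 1, 0, 0, 0, 0, 0, -0.08, 1, 0, 0, 0, 0, 0, -0.08, 1])

```text
time_s: 36.0
position: [0.6412, -0.2614, 0.052]
eef_rot: [3.137, 0.002, 1.551]
wrist_force: [0.3, -0.4, -0.6]
finger_gap: 0.0127
finger_force: 58.5
```

```bash
python3 - <<'E'
from plan import *
s=meas()
call([(.514,-.10,.055,1.592,1,8)],s)
E
```

```text
36.0 [ 0.6412 -0.2614  0.052 ] [3.1374e+00 1.9000e-03 1.5511e+00] gap 0.0127 F 58.5 [ 0.3 -0.4 -0.6]
-0.0065 [0.3973, -0.3257, -0.0076] 1 x 8 need 4.9
```

Emit:
carry_out(series=[0, 0, -0.0065, 0.3973, -0.3257, -0.0076, 1, 0, 0, -0.0065, 0.3973, -0.3257, -0.0076, 1, 0, 0, -0.0065, 0.3973, -0.3257, -0.0076, 1, 0, 0, -0.0065, 0.3973, -0.3257, -0.0076, 1, 0, 0, -0.0065, 0.3973, -0.3257, -0.0076, 1, 0, 0, -0.0065, 0.3973, -0.3257, -0.0076, 1, 0, 0, -0.0065, 0.3973, -0.3257, -0.0076, 1, 0, 0, -0.0065, 0.3973, -0.3257, -0.0076, 1])

```text
time_s: 36.67
position: [0.5133, -0.0997, 0.0517]
eef_rot: [3.141, 0.0, 1.592]
wrist_force: [0.1, 0.3, -0.9]
finger_gap: 0.0132
finger_force: 58.8
```

```bash
python3 - <<'E'
from plan import *
from h import *
s=meas()
call([(.514,-.09,.034,1.592,1,5)],s)
im,d=snap("scene");cv2.imwrite("pics/sc12.png",im)
Q=cloud("scene",d)
# red line: by colour, depth
h=cv2.cvtColor(im,cv2.COLOR_BGR2HSV);m=((h[...,0]<12)|(h[...,0]>170))&(h[...,1]>70)&(abs(Q[...,0]-.514)<.03)&(Q[...,1]<0)&(Q[...,1]>-.1)
print('red',m.sum(),np.median(Q[m],0) if m.any() else '')
g=s[2]-.014+.008  # blade top
o=ortho("scene",im,g,.47,.56,-.16,.05,3000);h=cv2.cvtColor(o,cv2.COLOR_BGR2HSV);r=((h[...,0]<10)|(h[...,0]>172))&(h[...,1]>90);k,l,st,c=cv2.connectedComponentsWithStats(r.astype(np.uint8))
for i in range(1,k):
    if st[i,4]>60: print(st[i],.56-c[i][1]/3000,.05-c[i][0]/3000)
cv2.imwrite("pics/g12.png",o)
E
```

```text
36.6667 [ 0.5133 -0.0997  0.0517] [3.1408 0.0004 1.5923] gap 0.0132 F 58.8 [ 0.1  0.3 -0.9]
0.0 [0.0241, 0.0023, 0.0443] 1 x 5 need 0.5
red 7 [ 0.522  -0.0392  0.0434]
[  0   0  49   4 143] 0.5596503496503497 0.04165268065268066
[262  99  22  47 273] 0.5206239316239317 -0.03958608058608058
```

View pics/g12.png

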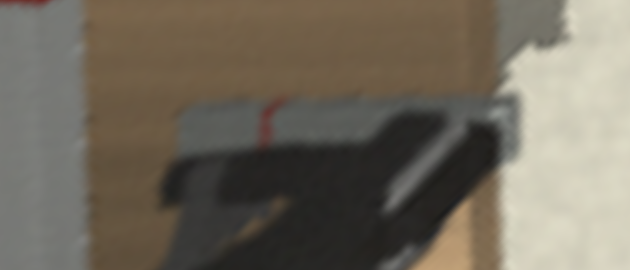

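Emit:
carry_out(series=[0, 0, 0, 0.01, 0.0023, 0.02, 1, 0, 0, 0, 0.0241, 0.0023, 0.035, 1, 0, 0, 0, 0.0241, 0.0023, 0.042, 1, 0, 0, 0, 0.0241, 0.0023, 0.045, 1, 0, 0, 0, 0.0241, 0.0023, 0.045, 1])

```text
time_s: 37.13
position: [0.5133, -0.0898, 0.033]
eef_rot: [-3.141, -0.0, 1.592]
wrist_force: [0.9, 0.4, -2.0]
finger_gap: 0.0129
finger_force: 58.9
```

```bash
python3 - <<'E'
from plan import *
s=meas()
call([(.5142,-.026,s[2],1.592,1,8)],s)
E
```

```text
37.1333 [ 0.5133 -0.0898  0.033 ] [-3.1407e+00 -2.0000e-04  1.5921e+00] gap 0.0129 F 58.9 [ 0.9  0.4 -2. ]
0.0 [0.1593, 0.0056, 0.0] 1 x 8 need 1.5
```

Emit:
carry_out(series=[0, 0, 0, 0.02, 0.002, 0.001, 1, 0, 0, 0, 0.04, 0.003, 0.001, 1, 0, 0, 0, 0.06, 0.004, 0.001, 1, 0, 0, 0, 0.08, 0.005, 0.001, 1, 0, 0, 0, 0.1, 0.0056, 0.001, 1, 0, 0, 0, 0.12, 0.0056, 0.001, 1, 0, 0, 0, 0.135, 0.0056, 0.001, 1, 0, 0, 0, 0.135, 0.0056, 0.001, 1])

```text
time_s: 37.8
position: [0.5145, -0.0345, 0.0333]
eef_rot: [-3.142, -0.0, 1.593]
wrist_force: [-0.4, -0.1, -1.5]
finger_gap: 0.013
finger_force: 58.9
```

```bash
python3 - <<'E'
from plan import *
from h import *
s=meas()
im,d=snap("scene");cv2.imwrite("pics/sc13.png",im)
o=ortho("scene",im,.027,.47,.56,-.12,.07,3000);h=cv2.cvtColor(o,cv2.COLOR_BGR2HSV);r=((h[...,0]<10)|(h[...,0]>172))&(h[...,1]>80);k,l,st,c=cv2.connectedComponentsWithStats(r.astype(np.uint8))
for i in range(1,k):
    if st[i,4]>40: print(st[i],.56-c[i][1]/3000,.07-c[i][0]/3000)
E
```

```text
37.8 [ 0.5145 -0.0345  0.0333] [-3.1416 -0.0001  1.5932] gap 0.0130 F 58.9 [-0.4 -0.1 -1.5]
[   0    0  112   42 3478] 0.5540942112325091 0.05545332566609163
[123  94  27  49 452] 0.5208222713864308 0.026074483775811216
```

Emit:
carry_out(series=[0, 0, 0, 0.01, 0, 0, 1, 0, 0, 0, 0.018, 0, 0, 1, 0, 0, 0, 0.021, 0, 0, 1, 0, 0, 0, 0.021, 0, 0, 1, 0, 0, 0, 0.021, 0, 0, 1, 0, 0, 0, 0.021, 0, 0, 1, 0, 0, 0, 0.021, 0, 0, 1, 0, 0, 0, 0.021, 0, 0, 1])

```text
time_s: 38.52
position: [0.5144, -0.0274, 0.0332]
eef_rot: [-3.142, -0.0, 1.592]
wrist_force: [-0.0, -0.5, -1.4]
finger_gap: 0.0135
finger_force: 58.9
```

Emit:
carry_out(series=[0, 0, 0, 0, 0, 0, 1, 0, 0, 0, 0, 0, 0, 1, 0, 0, 0, 0, 0, 0, 1, 0, 0, 0, 0, 0, 0, 1, 0, 0, 0, 0, 0, 0, 1, 0, 0, 0, 0, 0, 0, 1])

```text
time_s: 39.02
position: [0.5144, -0.0273, 0.0333]
eef_rot: [3.142, 0.0, 1.592]
wrist_force: [-0.2, 0.3, -1.4]
finger_gap: 0.0134
finger_force: 58.9
```

```bash
python3 - <<'E'
from plan import *
from h import *
s=meas()
im,d=snap("scene");cv2.imwrite("pics/sc14.png",im)
o=ortho("scene",im,.027,.47,.56,-.12,.07,3000);h=cv2.cvtColor(o,cv2.COLOR_BGR2HSV);r=((h[...,0]<10)|(h[...,0]>172))&(h[...,1]>80);k,l,st,c=cv2.connectedComponentsWithStats(r.astype(np.uint8))
for i in range(1,k):
    if st[i,4]>40: print(st[i],.56-c[i][1]/3000,.07-c[i][0]/3000)
E
```

```text
39.0167 [ 0.5144 -0.0273  0.0333] [3.1416 0.     1.592 ] gap 0.0134 F 58.9 [-0.2  0.3 -1.4]
[   0    0  112   42 3481] 0.5540972900507517 0.055430719142009005
[103  95  22  47 416] 0.521005608974359 0.033322916666666674
```

Emit:
carry_out(series=[0, 0, 0, -0.03, 0, 0, 1, 0, 0, 0, -0.07, 0, 0, 1, 0, 0, 0, -0.11, 0, 0, 1, 0, 0, 0, -0.15, 0, 0, 1, 0, 0, 0, -0.19, 0, 0, 1, 0, 0, 0, -0.2, 0, 0, 1, 0, 0, 0, -0.2, 0, -0.04, 1, 0, 0, 0, -0.2, 0, -0.05, 1])

```text
time_s: 39.73
position: [0.5166, -0.1079, 0.0546]
eef_rot: [3.14, 0.0, 1.591]
wrist_force: [0.6, -0.0, -0.1]
finger_gap: 0.0133
finger_force: 58.9
```

```bash
python3 - <<'E'
from plan import *
s=meas()
call([(.642,-.2547,.055,1.53,1,8)],s)
E
```

```text
39.7333 [ 0.5166 -0.1079  0.0546] [3.1402e+00 4.0000e-04 1.5913e+00] gap 0.0133 F 58.9 [ 0.6 -0.  -0.1]
0.0097 [-0.3732, 0.306, -0.0011] 1 x 8 need 4.6
```

Emit:
carry_out(series=[0, 0, 0.0097, -0.3732, 0.306, -0.0011, 1, 0, 0, 0.0097, -0.3732, 0.306, -0.0011, 1, 0, 0, 0.0097, -0.3732, 0.306, -0.0011, 1, 0, 0, 0.0097, -0.3732, 0.306, -0.0011, 1, 0, 0, 0.0097, -0.3732, 0.306, -0.0011, 1, 0, 0, 0.0097, -0.3732, 0.306, -0.0011, 1, 0, 0, 0.0097, -0.3732, 0.306, -0.0011, 1, 0, 0, 0.0097, -0.3732, 0.306, -0.0011, 1])

```text
time_s: 40.4
position: [0.6412, -0.2531, 0.0531]
eef_rot: [-3.141, -0.001, 1.532]
wrist_force: [0.6, -0.2, -0.3]
finger_gap: 0.0132
finger_force: 59.1
```

```bash
python3 - <<'E'
from plan import *
s=meas()
call([(.642,-.2547,.0195,1.53,1,8)],s)
E
```

```text
40.4 [ 0.6412 -0.2531  0.0531] [-3.1406e+00 -5.0000e-04  1.5315e+00] gap 0.0132 F 59.1 [ 0.6 -0.2 -0.3]
0.0002 [-0.0038, 0.0022, 0.084] 1 x 8 need 0.8
```

Emit:
carry_out(series=[0, 0, 0, -0.0038, 0.0022, 0.03, 1, 0, 0, 0, -0.0038, 0.0022, 0.055, 1, 0, 0, 0, -0.0038, 0.0022, 0.075, 1, 0, 0, 0, -0.0038, 0.0022, 0.084, 1, 0, 0, 0, -0.0038, 0.0022, 0.084, 1, 0, 0, 0, -0.0038, 0.0022, 0.084, 1])

```text
time_s: 40.9
position: [0.6424, -0.2553, 0.0198]
eef_rot: [-3.141, -0.0, 1.531]
wrist_force: [-0.4, 0.2, -1.2]
finger_gap: 0.0132
finger_force: 59.1
```

Lower the last 1.5 mm, release, rise.

Emit:
carry_out(series=[0, 0, 0, 0, 0, 0.002, 1, 0, 0, 0, 0, 0, 0.0035, 1, 0, 0, 0, 0, 0, 0.0035, 1, 0, 0, 0, 0, 0, 0.0035, 0.6, 0, 0, 0, 0, 0, 0.0035, 0.6, 0, 0, 0, 0, 0, 0.0035, 0.6, 0, 0, 0, 0, 0, -0.06, 0.6, 0, 0, 0, 0, 0, -0.15, 0.6])

```text
time_s: 41.57
position: [0.6408, -0.2548, 0.0773]
eef_rot: [-3.136, -0.002, 1.531]
wrist_force: [0.0, 0.4, 0.2]
finger_gap: 0.034
finger_force: 0.0
```

Emit:
carry_out(series=[0, 0, 0, -0.1, 0.2, -0.1, 0.6, 0, 0, 0, -0.2, 0.3, -0.2, 0.6, 0, 0, 0, -0.2, 0.3, -0.2, 0.6, 0, 0, 0, -0.2, 0.3, -0.2, 0.6, 0, 0, 0, -0.2, 0.3, -0.2, 0.6, 0, 0, 0, -0.2, 0.3, -0.2, 0.6])

```text
time_s: 42.07
position: [0.76, -0.3413, 0.1613]
eef_rot: [3.14, 0.001, 1.531]
wrist_force: [-0.6, 0.3, 0.1]
finger_gap: 0.0343
finger_force: 0.0
```

```bash
python3 - <<'E'
from plan import *
from h import *
s=meas()
im,d=snap("scene");Q=cloud("scene",d)
m=(Q[...,0]>.60)&(Q[...,0]<.70)&(Q[...,1]>-.31)&(Q[...,1]<-.13)&(Q[...,2]>.045)&(Q[...,2]<.07);print('handle top',np.mean(Q[m],0))
h=cv2.cvtColor(ortho("scene",im,.012,.59,.71,-.32,-.12,3000),cv2.COLOR_BGR2HSV);red=((h[...,0]<12)|(h[...,0]>170))&(h[...,1]>90);v,u=np.nonzero(red);print('red',len(v),.71-v.mean()/3000,-.12-u.mean()/3000)
a=cv2.resize(im[190:400,220:470],(800,600),interpolation=cv2.INTER_CUBIC)
cv2.imwrite("pics/fin.png",a)
for x,y in((.43,.048),(.47,.05),(.55,.05),(.5,.25)):
    u,v=proj("scene",[x,y,.05])[0].round().astype(int);print(Q[v,u])
E
```

```text
42.0667 [ 0.76   -0.3413  0.1613] [3.1399 0.0008 1.5306] gap 0.0343 F 0.0 [-0.6  0.3  0.1]
handle top [ 0.6383 -0.2729  0.0478]
red 0 nan nan
[ 0.7363 -0.2843  0.4225]
[ 0.7753 -0.3015  0.4433]
[0.5507 0.0509 0.0488]
[0.4958 0.2553 0.0464]<stdin>:6: RuntimeWarning: Mean of empty slice.
  ret = ret.dtype.type(ret / rcount)
```

Emit:
carry_out(series=[0, 0, 0, 0, -0.1, -0.25, 0.6, 0, 0, 0, 0, -0.75, -0.25, 0.6, 0, 0, 0, 0, -0.75, -0.25, 0.6, 0, 0, 0, 0, -0.75, -0.25, 0.6, 0, 0, 0, 0, -0.75, -0.25, 0.6, 0, 0, 0, 0, -0.75, -0.25, 0.6, 0, 0, 0, 0, -0.75, -0.25, 0.6, 0, 0, 0, 0, -0.75, -0.25, 0.6])

```text
time_s: 42.78
position: [0.4921, -0.3288, 0.2526]
eef_rot: [3.141, 0.0, 1.531]
wrist_force: [0.8, -1.9, 1.1]
finger_gap: 0.0343
finger_force: 0.0
```

```bash
python3 - <<'E'
from plan import *
from h import *
s=meas()
im,d=snap("scene");Q=cloud("scene",d)
m=(Q[...,0]>.60)&(Q[...,0]<.70)&(Q[...,1]>-.31)&(Q[...,1]<-.13)&(Q[...,2]>.045)&(Q[...,2]<.07);print('handle top',np.mean(Q[m],0))
h=cv2.cvtColor(ortho("scene",im,.012,.59,.71,-.32,-.12,3000),cv2.COLOR_BGR2HSV);red=((h[...,0]<12)|(h[...,0]>170))&(h[...,1]>90);v,u=np.nonzero(red);print('red',len(v),.71-v.mean()/3000,-.12-u.mean()/3000)
cv2.imwrite("pics/fin.png",cv2.resize(im[190:400,200:480],(800,600),interpolation=cv2.INTER_CUBIC))
for x,y in((.43,.048),(.47,.05),(.55,.05),(.5,.25)):
    u,v=proj("scene",[x,y,.05])[0].round().astype(int);print(Q[v,u])
E
```

```text
42.7833 [ 0.4921 -0.3288  0.2526] [3.1414 0.0001 1.5313] gap 0.0343 F 0.0 [ 0.8 -1.9  1.1]
handle top [ 0.6444 -0.2553  0.05  ]
red 440 0.6469098484848484 -0.19471969696969696
[0.4387 0.0381 0.0602]
[0.4702 0.0513 0.048 ]
[0.549  0.0531 0.0463]
[0.4983 0.2516 0.0496]
```

View pics/fin.png

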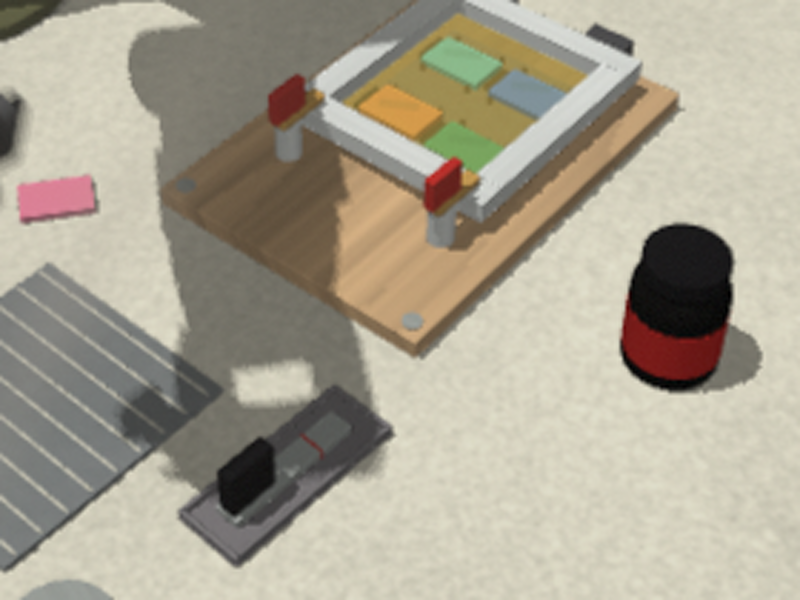

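```bash
python3 -c "
from station import ctrl
print(ctrl.hand_in())"
```

```text
the job is handed in; nothing more can be done
None
```

I handed the job in at 42.8 s: four tiles in their nests, screen down, both turnbuttons over the rail, gap checked at the red line and the gauge back flat in its tray. The amber tile sits about 3.5 mm off its nest centre against the pins (limit 6 mm), and the hand-in gave no verdict.

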